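# Mark a batch of silver bars in the hand press

## Robot

A 6-joint arm with a two-finger parallel gripper is mounted at the origin on the work surface. World frame = base frame: x ahead of the robot, y to its left, z up, the work surface at z = 0. Lengths are in m, angles in degrees, forces in N, time in s.
With the tool pointing down it reaches from about 0.4 to 0.825 m from the base axis. Payload 7 kg.
Tool frame: the origin (TCP) lies on the mounting face of the last link; the fingertips stand 178 mm ahead of it and the grasp point (between the pads) lies 159 mm ahead of it; z points along the fingers, y is the direction in which the jaws open and shut (so a half turn about z gives the same grasp; the last joint's range is limited). The gripper opens to 88 mm and grips with 3 to 60 N. Pads are 19 mm wide; open, the fingers measure 130 mm over their backs; the gripper's body (78 mm by 193 mm) begins 47 mm behind the grasp point.
Start: joints at [90.361, 20.546, 0.682, 0, -70.136, -16.507], TCP at [0.188, 0.648, 0.405] pointing down, gripper open.
Joint ranges: [-176.03, 176.03], [-82.01, 121.73], [-58.28, 71.71], [-173.87, 95.51], [-174.79, -0.11], [-173.66, 173.66]. Speed limits (degrees/s): [136.94, 136.94, 172.46, 180, 180, 180].

## Interface

Orientations are given as [roll, pitch, yaw] about the fixed x, y, z axes, in that order (R = Rz(yaw) Ry(pitch) Rx(roll)).
In Python, from plant import r gives the robot as it stands. The module is installed in compiled form; this text tells all that it offers.
- The arm moves only by the tool carry_out, never from a script. Its argument "plan" is a list of rows, each a list of 3 entries, a list of its own where there are three numbers: the shift along the tool's x, y, z in m, then the turn, a rotation vector about the tool's x, y, z in degrees, then the closure in counts, from 0 (fully open) to 255 (shut). In form: [[[x, y, z], [ax, ay, az], hand], ...]. A call has 1 to 12 rows; each row shifts and turns the commanded pose from where the row before left it, along the tool's axes as they then stand; what a row does not reach is not made up. A row lasts 1/12 s, in which the tool goes at most 41.7 mm and 7.16 degrees, less where a joint would pass 70% of its speed; a pose out of reach is approached as far as the arm can. A call is refused whole if a number of a shift passes 0.0417 or a number of a turn 7.16, either way. A call with a gripper value outside its range is refused whole. The fingers move at their own pace and stop on an object; "grip_force" is the grip in N (left out, the last holds). Time passes only in rows, so rows that do not move let the fingers close. It gives the time, the measured TCP pose, the force and the opening at its end, in the units of the state.
- r.get_state(): the state, without advancing time (a new reading comes with each control period).
- r.capture(name): name is "scene" or "side" or "wrist"; returns the picture (420x560x3 uint8, red, green, blue); there is no depth.
- r.get_calibration(name): a dict with "K" (3x3 intrinsics, pixels), "D" ([k1, k2, p1, p2, k3] as OpenCV has them; the pictures are not rectified), "rvec" (rotation vector, rad) and "tvec" (3), from world to camera coordinates, as OpenCV has them. Camera axes: x right, y down, z forward; pixel columns grow to the right and rows downward; lengths in m; the calibration is good to about 2 mm. A picture is of the moment at which its call begins: read the wrist's pose just before it. get_calibration takes no time and is no camera call; for the wrist camera it gives the pose at the moment of the call.
- r.close_job(): hands the job in, once; it reports no verdict.
The state is a dict: "time_s": time; "joints": joint angles; "qd": joint speeds; "joint_torque": joint torques, N m; "tcp_pos": TCP position; "eef_rot": TCP orientation; "contact_force": force on the tool from outside, world axes, zero at the start; "moment": the same for the moment, N m; "gripper_width": finger opening in m.
Only numpy, scipy, OpenCV 4.12 (cv2) and the standard library are available. Lean on these libraries where they do the work, as an engineer would, in place of code of your own. Each camera call takes 0.05 s, during which the arm holds its last target. There are 200 camera calls.

## Task

Mark all the cast silver bars from the cork pad together in the hand press: squeeze the lock tab against the slide's grip and keep it squeezed while you draw the slide fully out to lock, lay each bar flat in a nest of its own, run the slide fully home the same way to lock, then pull the lever down through its whole stroke and ease it back up by hand without letting it fly. Draw the slide fully out to lock once more, lay the marked bars flat, side by side, in the wooden tray, and leave the empty slide locked fully home and the lever up. Leave the saw frame, hammer and jar alone.

Things in the scene. Friction and masses are not known exactly. Their poses are not given: they have to be found in the camera images.
- press: Grey C-frame hand press, fixed; place and yaw vary. Origin on the bench under the ram's middle; front = its -x, the slide draws out along its -y. Bed x +-85, y 90 to -395, 20 mm high. Column x 70 to 150, y +-55; head x -45 to 150, y +-55, 180 to 290 mm high. Notched index bar x 67 to 90, y -117 to -367, top 54 mm high.
- slide (a joint): Slide's travel along the press's -y, m: 0 = home, nests under the ram; 0.20 = fully out (end stop). The latch tooth locks it both ways at every 20 mm of travel (play 1.5 mm either way) unless the lock tab is held pressed; let go between notches, it snaps into the next it meets. Tab held, it slides with about 2 N. Starts home, locked.
- tab (a joint): How far the lock tab is pressed, in m: 0 = out, tooth in a notch, slide locked; the tooth is clear of the notches from 0.008; the end stop is at 0.012. Spring: 7 N at rest, 13 N fully pressed. It moves along the press's -x, towards the fixed grip.
- pinch (a point): Where to squeeze grip and tab together from above, closing along the press's x; moves with the slide, 80 mm above the bench. Outer face of the fixed grip (black block): 22 mm off at -x. Outer face of the lock tab (steel plate): 28 mm off at +x at rest, 16 mm fully pressed. Both 44 mm long in y, tops 102 mm high. The tooth's shank runs 42 to 52 mm high on the tab's side. Axes as the press's.
- nest1 (a point): Centre of a bar seated in nest 1 (nearest the grip), 55 mm above the bench on the slide's plate (top 46 mm). A nest takes a bar flat, its length along the press's x: 90 mm between end ribs, 32 mm between guide blocks, all 8 mm high; the blocks stand 28 to 40 mm from the middle, the middle 56 mm is open for fingers. Nests 2 and 3 follow at 52 mm along +y. Axes as the press's.
- nest2 (a point): The same for nest 2, the middle one.
- nest3 (a point): The same for nest 3, nearest to the ram when the slide is out.
- lever (a joint): Press lever's angle, rad: 0 = up, 1.05 = fully down (end stop). Drives the ram down 40 mm per rad; the sprung punch plate meets seated bars at about 0.85. A spring returns it: about 3 N at the grip when up, 17 N at the end of the stroke; let go, it flies back up.
- lever_grip (a point): Middle of the lever's round black cross grip, 24 mm thick, 120 mm long along the press's y, in front of the head. It swings on a 200 mm radius about lever_hinge: at lever 0 it is 181 mm in front of (-x) and 85 mm above the hinge, fully down 163 mm in front and 115 mm below. The lever's rod meets it at its +y end.
- lever_hinge (a point): Point on the lever's fixed pivot axis, 245 mm above the bench, level (in y) with lever_grip. Axes as the press's.
- platen: Sprung steel punch plate under the ram with three brass punch faces, 90 (press x) x 130 mm; origin at the middle of its underside, 98 mm above the bench when the lever is up.
- pad: Flat cork pad on the bench, 250 (its x) x 130 x 4 mm thick, fixed; the bars start on it. Origin under its centre. It lies on one side of the press and the tray on the other; which is which varies.
- tray: Open wooden tray for marked bars, fixed: 230 (its x) x 130 x 22 mm high, walls 8 mm, floor 8 mm thick. Origin under its centre.
- bar1_mid (a point): Centre of a cast silver bar, 84 (x) x 26 (y) x 18 mm thick (z), about 0.40 kg; x along its length, z up when flat. Two or three bars are present in a run; an absent one reads None.
- bar2_mid (a point): Centre of a cast silver bar, 84 (x) x 26 (y) x 18 mm thick (z), about 0.40 kg; x along its length, z up when flat.
- bar3_mid (a point): Centre of a cast silver bar, 84 (x) x 26 (y) x 18 mm thick (z), about 0.40 kg; x along its length, z up when flat.
- saw: Bystander: jeweller's saw frame lying on the bench, about 280 x 110 mm. Origin at the top end of its handle.
- hammer: Bystander: hammer lying on the bench, 260 mm.
- jar: Bystander: glass jar, 64 mm across, 75 mm high.

How it is judged:
By the outcome, as a careful person would: the job done as asked, in the order asked, and still so for the second after the job is handed in, with the robot touching nothing.
Of bar1, bar2, bar3 only 2 to 3 are there at a start; the rules pass over those that are not, and their reading is None.
At some moment in a run one of bar1, bar2, bar3 may be knocked a few centimetres aside while the robot is not near it.
It also fails if it takes over 210 s, if anything falls off the work surface, if the arm or the gripper's body presses on something with over 40 N, if the wrist force passes 120 N, or if a joint passes its speed limit or range.

## Working session

There is one attempt and no reset: what is moved stays moved. The work goes in short steps, Python scripts to look and compute and a tool call to move; the robot and the scene stay as the last step left them, time stands still between calls to the robot, and variables do not carry over. Pictures are saved under pics/ and viewed, about 12 in all and at most 16, crops included, and the job is handed in when it is done.

Besides the shell and the picture viewer there is one more tool, called after "Call:" by a JSON object that holds its "op" and its "data". carry_out: Moves the arm, as the interface text tells. Its arguments: {"type":"object","properties":{"plan":{"type":"array","items":{"type":"array"}},"grip_force":{"type":"number"}},"required":["plan"]}

```bash
mkdir -p pics; ls; cat > h.py <<'E'
import cv2, numpy as np
from plant import r
def snap(n,f):
    im=r.capture(n); cv2.imwrite(f'pics/{f}.png',im[:,:,::-1]); return im
E
python3 - <<'E'
from h import *
for n in ("scene","side"):
    snap(n,n+'0'); c=r.get_calibration(n); np.savez(n+'cal',**{k:np.array(v) for k,v in c.items()})
    R=cv2.Rodrigues(np.array(c['rvec']))[0]; print(n,np.array(c['K']).tolist(),c['D'],'campos',-R.T@np.array(c['tvec']),R[2])
a=cv2.imread('pics/scene0.png');
print(r.get_state())
E
```

```text
pics
scene [[475.1576587952527, 0.0, 276.0258660106683], [0.0, 475.1576587952527, 207.9921194164443], [0.0, 0.0, 1.0]] [-0.15220745  0.          0.          0.          0.        ] campos [0.23035369 0.10782138 1.31483972] [ 0.3231189  -0.09461273 -0.94161702]
side [[399.2216969986824, 0.0, 273.4914131914948], [0.0, 399.2216969986824, 211.55925404641212], [0.0, 0.0, 1.0]] [-0.06633543  0.          0.          0.          0.        ] campos [ 0.09136921 -0.71922723  1.08715055] [ 0.41231551  0.5828535  -0.70019834]
{'time_s': 0.1, 'joints': array([ 9.03612020e+01,  2.05881380e+01,  6.39584024e-01, -1.75559081e-02,
       -7.01361941e+01, -1.65060521e+01]), 'qd': array([ 0.00481775, -0.02147926,  0.14868895,  0.05921292, -0.03860115,
        0.00185091]), 'joint_torque': array([-1.48266099e-03, -5.84166527e+01,  2.93747878e+01,  7.01554790e+00,
        1.00657847e-02, -5.52878294e-05]), 'tcp_pos': array([0.18765967, 0.64821516, 0.4038119 ]), 'eef_rot': array([ 1.79914055e+02, -8.25612347e-03, -1.61508213e+01]), 'contact_force': array([ 0.32284284, -0.25098248, -0.37338676]), 'moment': array([-0.05388768,  0.0407652 , -0.05138452]), 'gripper_width': 0.08754019834112187}
```

View pics/scene0.png

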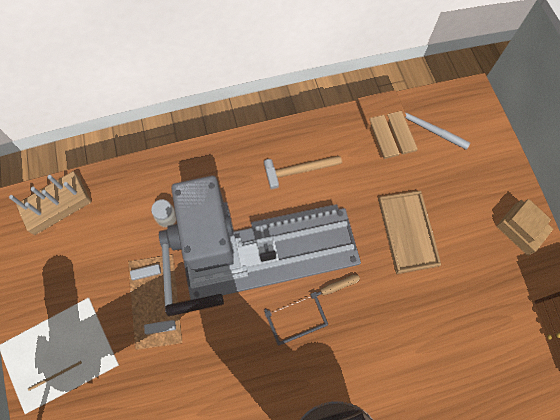

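View pics/side0.png

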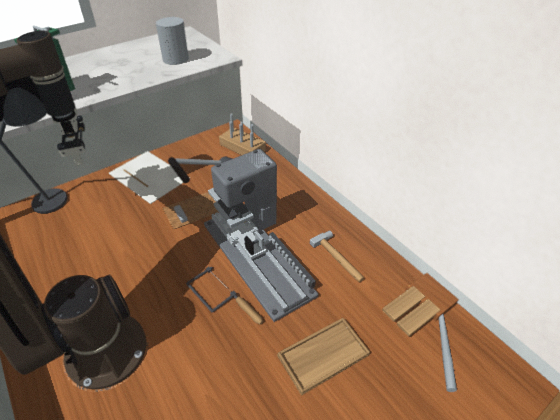

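Scene: press upper centre with its front facing the robot and the slide drawing right. The pad (~155,300) lies left with two bars visible at (145,271) and (158,328); the tray is right at (410,232). Jar (162,210), hammer (270,170) and saw (300,315).

```bash
cat >> h.py <<'E'
def cal(n):
    c=r.get_calibration(n); return [np.array(c[k],float) for k in ('K','D','rvec','tvec')]
def ray(c,px):
    K,D,rv,tv=c; R=cv2.Rodrigues(rv)[0]
    p=cv2.undistortPoints(np.array(px,float).reshape(-1,1,2),K,D).reshape(-1,2)
    d=np.c_[p,np.ones(len(p))]@R; return -R.T@tv.ravel(), d
def onz(c,px,z):
    o,d=ray(c,px); return o+d*((z-o[2])/d[:,2])[:,None]
def proj(c,P): return cv2.projectPoints(np.array(P,float).reshape(-1,1,3),c[2],c[3],c[0],c[1])[0].reshape(-1,2)
def tri(c1,p1,c2,p2):
    o1,d1=ray(c1,p1);o2,d2=ray(c2,p2);out=[]
    for a,b in zip(d1,d2):
        A=np.c_[a,-b]; s=np.linalg.lstsq(A,o2-o1,rcond=None)[0]; P,Q=o1+a*s[0],o2+b*s[1]; out.append(np.r_[(P+Q)/2,np.linalg.norm(P-Q)])
    return np.array(out)
E
python3 - <<'E'
from h import *
a=cv2.imread('pics/scene0.png'); cv2.imwrite('pics/c1.png',cv2.resize(a[170:350,115:375],None,fx=3,fy=3,interpolation=cv2.INTER_CUBIC))
c=cal('scene')
np.set_printoptions(precision=4,suppress=True)
print('tray',onz(c,[(381,194),(421,191),(441,265),(398,272)],.022))
print('bars',onz(c,[(145,271),(158,328)],.022))
print('bedcorner',onz(c,[(360,263)],.02))
print('head top',onz(c,[(175,183),(218,177),(228,261),(183,265)],.29))
E
```

```text
tray [[ 0.6362 -0.3325  0.022 ]
 [ 0.6141 -0.4533  0.022 ]
 [ 0.3871 -0.4292  0.022 ]
 [ 0.4021 -0.3019  0.022 ]]
bars [[0.5884 0.3802 0.022 ]
 [0.4249 0.3749 0.022 ]]
bedcorner [[ 0.4558 -0.2067  0.02  ]]
head top [[0.7036 0.2177 0.29  ]
 [0.692  0.1163 0.29  ]
 [0.4895 0.1398 0.29  ]
 [0.5061 0.2385 0.29  ]]
```

View pics/c1.png

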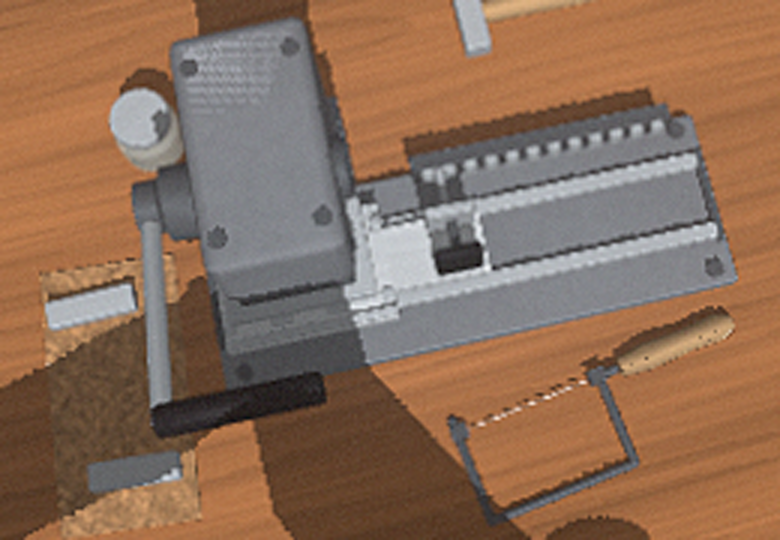

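Crop shows bars at crop (90,305) and (135,473), bed corners at (735,281), (690,117), (225,388), the grip (black) at (458,258) and the lever grip from (155,420) to (325,385).

```bash
python3 - <<'E'
from h import *
np.set_printoptions(precision=4,suppress=True)
c=cal('scene'); f=lambda l:[(x/3+115-1/3,y/3+170-1/3) for x,y in l]
b=onz(c,f([(735,281),(690,117),(225,388)]),.02); print('bed',b)
e=b[2]-b[0]; print('yaw from near edge',np.degrees(np.arctan2(-e[0],e[1])),np.linalg.norm(e),'short',np.linalg.norm(b[1]-b[0]))
print('levergrip z~.33',onz(c,f([(155,420),(325,388)]),.33))
print('bars',onz(c,f([(90,305),(135,473)]),.022))
print('pad',onz(c,f([(40,270),(172,255),(200,522),(65,540)]),.004))
print('saw',onz(c,f([(460,425),(600,372),(730,320),(490,515),(635,460)]),.01), 'jar',onz(c,f([(140,118)]),.075))
w=cal('wrist'); R=cv2.Rodrigues(w[2])[0]; o=-R.T@w[3].ravel(); s=r.get_state()
from scipy.spatial.transform import Rotation as Ro
T=Ro.from_euler('xyz',s['eef_rot'],degrees=True)
print('cam in tool',T.inv().apply(o-s['tcp_pos']), 'axes in tool',(R@T.as_matrix())); print(w[0])
E
```

```text
bed [[ 0.4552 -0.2055  0.02  ]
 [ 0.621  -0.2144  0.02  ]
 [ 0.4809  0.2747  0.02  ]]
yaw from near edge -3.0611812988841303 0.480916400948369 short 0.1661090157365128
levergrip z~.33 [[0.4113 0.2868 0.33  ]
 [0.4034 0.1674 0.33  ]]
bars [[0.5877 0.3812 0.022 ]
 [0.4255 0.3701 0.022 ]]
pad [[0.6383 0.4262 0.004 ]
 [0.6206 0.2994 0.004 ]
 [0.3707 0.325  0.004 ]
 [0.3845 0.4486 0.004 ]]
saw [[ 0.3952  0.076   0.01  ]
 [ 0.4084 -0.0606  0.01  ]
 [ 0.4227 -0.1918  0.01  ]
 [ 0.3104  0.0708  0.01  ]
 [ 0.3229 -0.0685  0.01  ]] jar [[0.7357 0.293  0.075 ]]
cam in tool [0.0674 0.0003 0.0194] axes in tool [[ 0.0006  1.      0.    ]
 [-0.9672  0.0006 -0.2541]
 [-0.2541  0.0001  0.9672]]
[[355.6499   0.     281.6943]
 [  0.     355.6499 205.5895]
 [  0.       0.       1.    ]]
```

Call:
{"op": "carry_out", "data": {"plan": [[[0,0,-0.01],[0,0,-7],0],[[0,0,-0.01],[0,0,-7],0],[[0,0,-0.01],[0,0,-7],0],[[0,0,-0.01],[0,0,-7],0],[[0,0,-0.01],[0,0,-7],0],[[0,0,-0.01],[0,0,-7],0],[[0,0,-0.01],[0,0,-7],0],[[0,0,-0.01],[0,0,-7],0],[[0,0,-0.01],[0,0,-7],0],[[0,0,-0.01],[0,0,-7],0],[[0,0,0],[0,0,-7],0],[[0,0,0],[0,0,-7],0]]}}

```text
time_s: 1.1
tcp_pos: [0.1877, 0.6483, 0.505]
eef_rot: [-180.0, -0.0, 68.2]
contact_force: [-0.3, 0.3, -0.7]
gripper_width: 0.088
```

```bash
cat >> h.py <<'E'
np.set_printoptions(precision=4,suppress=True)
from scipy.spatial.transform import Rotation as Ro
def go(pos,yaw=None,tip=True):
    "print tool-frame shift (grasp point 159 mm ahead) to bring the grasp point to pos, and the turn to yaw"
    s=r.get_state(); T=Ro.from_euler('xyz',s['eef_rot'],degrees=True)
    g=s['tcp_pos']+T.apply([0,0,.159])
    d=T.inv().apply(np.array(pos)-g); y=s['eef_rot'][2]
    print('t',round(s['time_s'],2),'grasp',g,'rot',s['eef_rot'],'F',s['contact_force'],'w',s['gripper_width'],'j',s['joints'])
    print(' shift',d,'rows>=',abs(d).max()/.0417, 'az total', None if yaw is None else -((yaw-y+180)%360-180))
E
python3 -c "
from h import *
go((.5,.5,.35),90)"
```

```text
t 1.1 grasp [0.1877 0.6484 0.346 ] rot [-179.9814   -0.0282   68.1975] F [-0.3093  0.3422 -0.6612] w 0.08801152751352677 j [ 90.3603  18.2155  10.1248  -0.0067 -81.8761  67.8382]
 shift [-0.0218  0.3451 -0.0041] rows>= 8.275897534581754 az total -21.802475587371532
```

Call:
{"op": "carry_out", "data": {"plan": [[[-0.002,0.0345,0],[0,0,0],0],[[-0.002,0.0345,0],[0,0,0],0],[[-0.002,0.0345,0],[0,0,0],0],[[-0.002,0.0345,0],[0,0,0],0],[[-0.002,0.0345,0],[0,0,0],0],[[-0.002,0.0345,0],[0,0,0],0],[[-0.002,0.0345,0],[0,0,0],0],[[-0.002,0.0345,0],[0,0,0],0],[[-0.002,0.0345,0],[0,0,-7],0],[[-0.002,0.0345,0],[0,0,-7],0],[[0,0,0],[0,0,-7],0],[[0,0,0],[0,0,0],0]]}}

```text
time_s: 2.1
tcp_pos: [0.5032, 0.5026, 0.5033]
eef_rot: [-179.9, 0.1, 89.0]
contact_force: [-0.8, -0.2, 0.0]
gripper_width: 0.0874
```

```bash
python3 -c "
from h import *
go((.5,.5,.35),90)
c=cal('wrist'); np.save('w1.npy',np.array(c,dtype=object),allow_pickle=True)
snap('wrist','w1')
c=cal('wrist')
print(proj(c,[(.5877,.3812,.022),(.4255,.3701,.022)]))"
```

```text
t 2.1 grasp [0.503  0.5023 0.3443] rot [-179.9309    0.097    88.9963] F [-0.7665 -0.1634  0.0405] w 0.0874335336131256 j [ 60.6106  21.9388  15.301   -0.0148 -83.4803 118.3873]
 shift [-0.0024 -0.0029 -0.0057] rows>= 0.13757027445360287 az total -1.0037467452674491
[[346.1555 251.5409]
 [230.2214 261.3718]]
```

View pics/w1.png

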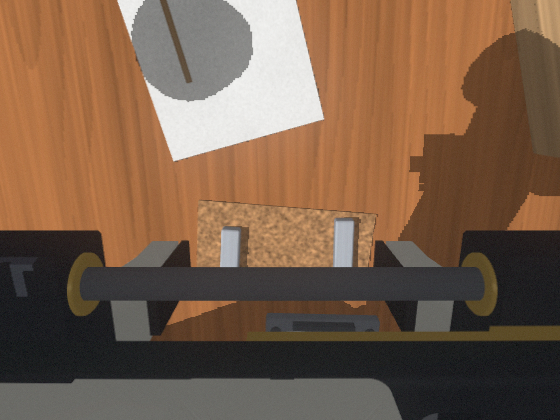

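Wrist view shows only two bars, with outer ends at about (231,227) and (345,218). The gripper's crossbar hides everything below v≈268, so I shift 80 mm toward −y to see them whole.

Call:
{"op": "carry_out", "data": {"plan": [[[-0.027,0,0],[0,0,0],0],[[-0.027,0,0],[0,0,0],0],[[-0.026,0,0],[0,0,0],0],[[0,0,0],[0,0,0],0],[[0,0,0],[0,0,0],0]]}}

```text
time_s: 2.57
tcp_pos: [0.4987, 0.4231, 0.5058]
eef_rot: [180.0, -0.1, 88.6]
contact_force: [0.6, 0.4, -0.4]
gripper_width: 0.0877
```

```bash
cat >> h.py <<'E'
def bars(im,vmax=262,amin=250,sat=45,lo=110):
    h=cv2.cvtColor(im,cv2.COLOR_RGB2HSV); m=((h[...,1]<sat+20)&(h[...,2]>lo)&(im[...,2].astype(int)>im[...,0].astype(int)-5)).astype(np.uint8); m[vmax:]=0
    m=cv2.morphologyEx(m,cv2.MORPH_OPEN,np.ones((3,3)))
    return m,[cv2.minAreaRect(c) for c in cv2.findContours(m,0,2)[0] if cv2.contourArea(c)>amin]
E
python3 -c "
from h import *
import pickle
im=snap('wrist','w2'); c=cal('wrist'); pickle.dump(c,open('w2.pkl','wb'))
m,b=bars(im)
for q in b: print(q); p=cv2.boxPoints(q); print(p.tolist()); print(onz(c,p,.022))
"
```

```text
((229.00079345703125, 202.4800262451172), (18.745012283325195, 59.31257247924805), 2.290609836578369)
[[218.45046997070312, 231.73800659179688], [220.82107543945312, 172.47283935546875], [239.55111694335938, 173.2220458984375], [237.18051147460938, 232.48721313476562]]
[[0.4093 0.3354 0.022 ]
 [0.4179 0.4175 0.022 ]
 [0.4426 0.4159 0.022 ]
 [0.435  0.3338 0.022 ]]
((346.79937744140625, 192.1178436279297), (19.73741340637207, 60.35437774658203), 2.0454084873199463)
[[335.8598937988281, 221.92356872558594], [338.0140075683594, 161.60765075683594], [357.7388610839844, 162.31211853027344], [355.5847473144531, 222.62803649902344]]
[[0.5705 0.346  0.022 ]
 [0.572  0.4284 0.022 ]
 [0.5978 0.427  0.022 ]
 [0.5975 0.3444 0.022 ]]
((232.72938537597656, 26.93118667602539), (106.60606384277344, 168.67320251464844), 73.3007583618164)
[[136.633056640625, 0.11008453369140625], [298.1927185058594, -48.35780334472656], [328.8257141113281, 53.752288818359375], [167.26605224609375, 102.22017669677734]]
[[0.332  0.6241 0.022 ]
 [0.5225 0.6696 0.022 ]
 [0.5585 0.56   0.022 ]
 [0.3564 0.5079 0.022 ]]
```

View pics/w2.png

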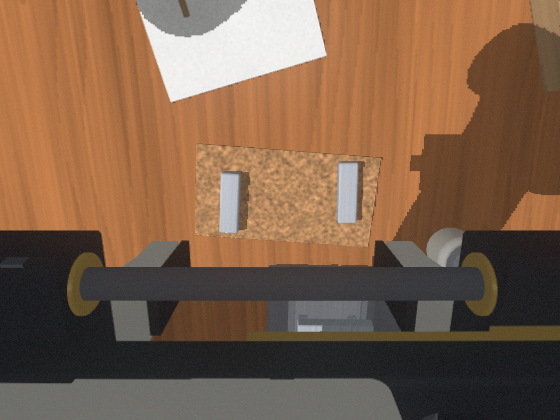

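Both bars measure about 82×26 mm on the z=0.022 plane, as they should. Bar B is at (0.426,0.376) and bar A at (0.585,0.387), with no third bar. Next I go high, over to the slide side.

Call:
{"op": "carry_out", "data": {"plan": [[[0,0,-0.038],[0,0,7],0],[[0,0,-0.038],[0,0,7],0],[[0,0,0],[0,0,7],0],[[0,0,0],[0,0,7],0],[[0,0,0],[0,0,7],0],[[0,0,0],[0,0,7],0],[[0,0,0],[0,0,7],0],[[0,0,0],[0,0,7],0],[[0,0,0],[0,0,7],0],[[0,0,0],[0,0,7],0],[[0,0,0],[0,0,7],0],[[0,0,0],[0,0,7],0]]}}

```text
time_s: 3.62
tcp_pos: [0.4991, 0.4253, 0.5801]
eef_rot: [180.0, 0.0, 4.5]
contact_force: [0.1, 0.3, -0.4]
gripper_width: 0.0878
```

Call:
{"op": "carry_out", "data": {"plan": [[[0,0.04,0],[0,0,0],0],[[0,0.04,0],[0,0,0],0],[[0,0.04,0],[0,0,0],0],[[0,0.04,0],[0,0,0],0],[[0,0.04,0],[0,0,0],0],[[0,0.04,0],[0,0,0],0],[[0,0.04,0],[0,0,0],0],[[0,0.04,0],[0,0,0],0],[[0,0.04,0],[0,0,0],0],[[0,0.04,0],[0,0,7],0],[[0,0,0],[0,0,7],0],[[0,0,0],[0,0,7],0]]}}

```text
time_s: 4.62
tcp_pos: [0.5339, 0.024, 0.5806]
eef_rot: [-180.0, 0.0, -16.8]
contact_force: [0.3, 0.2, -0.4]
gripper_width: 0.088
```

Call:
{"op": "carry_out", "data": {"plan": [[[0,0,0],[0,0,7],0],[[0,0,0],[0,0,7],0],[[0,0,0],[0,0,7],0],[[0,0,0],[0,0,7],0],[[0,0,0],[0,0,7],0],[[0,0,0],[0,0,7],0],[[0,0,0],[0,0,7],0],[[0,0,0],[0,0,7],0],[[0,0,0],[0,0,7],0],[[0,0,0],[0,0,7],0],[[0,0,0],[0,0,7],0],[[0,0,0],[0,0,0],0]]}}

```text
time_s: 5.62
tcp_pos: [0.5339, 0.0264, 0.5804]
eef_rot: [180.0, -0.0, -93.5]
contact_force: [0.5, -0.1, -0.2]
gripper_width: 0.0877
```

```bash
python3 -c "
from h import *
import pickle
go((.53,.0,.35),-93)
im=snap('wrist','w3'); c=cal('wrist'); pickle.dump(c,open('w3.pkl','wb'))
"
```

```text
t 5.62 grasp [0.5338 0.0264 0.4214] rot [179.9693  -0.0022 -93.5055] F [ 0.4916 -0.0593 -0.2436] w 0.08774668370342201 j [ 23.8505   3.4199   1.072   -0.0122 -87.6804 -27.3555]
 shift [0.0266 0.0022 0.0714] rows>= 1.7111975963658805 az total -0.5054839334357553
```

View pics/w3.png

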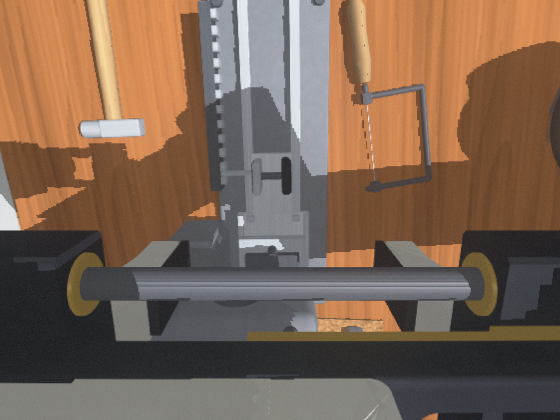

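```bash
python3 -c "
import cv2,numpy as np
a=cv2.imread('pics/w3.png')[140:265,205:315]; b=cv2.imread('pics/scene0.png')[215:275,230:300]
A=cv2.resize(a,None,fx=4,fy=4,interpolation=2); B=cv2.resize(b,None,fx=5,fy=5,interpolation=2)
o=np.zeros((500,790,3),np.uint8); o[:500,:440]=A; o[:300,440:790]=B; cv2.imwrite('pics/c2.png',o)"
```

```text
(no output)
```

View pics/c2.png

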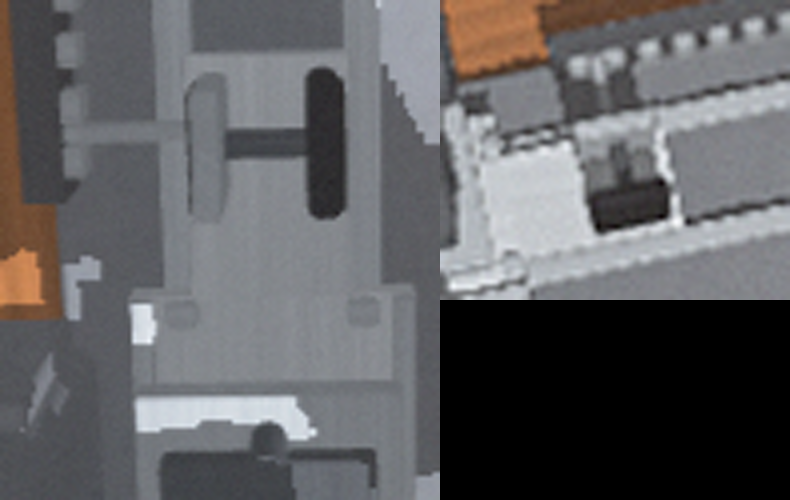

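```bash
python3 -c "
from h import *
import pickle
c=pickle.load(open('w3.pkl','rb')); s=cal('scene')
P=[(205+x/4-.4,140+y/4-.4) for x,y in [(345,143),(188,147),(325,143),(305,143),(325,68),(325,218)]]
print('grip outer, tab outer, grip mid',onz(c,P,.102))
# rows 4,5: grip ends
print('tri grip top mid',tri(c,[P[2]],s,[(267.6,254.0)]))
yaw=np.radians(-3.06); R=np.array([[np.cos(yaw),-np.sin(yaw)],[np.sin(yaw),np.cos(yaw)]]); O=np.array([.5612,.1844])
for q in onz(c,P,.102): print((q[:2]-O)@R)
# bed edges in this view at z=.02 : near edge and bars
"
```

```text
grip outer, tab outer, grip mid [[0.5215 0.0384 0.102 ]
 [0.5728 0.037  0.102 ]
 [0.528  0.038  0.102 ]
 [0.5346 0.0377 0.102 ]
 [0.5268 0.0136 0.102 ]
 [0.5293 0.0631 0.102 ]]
tri grip top mid [[0.5288 0.0397 0.0975 0.0024]]
[-0.0318 -0.148 ]
[ 0.0194 -0.1466]
[-0.0253 -0.148 ]
[-0.0188 -0.1479]
[-0.0252 -0.1724]
[-0.0254 -0.1229]
```

Grip top mid is at (286,176) and the tab's outer edge at (252,176). Width across is 51 mm against 50 given, and triangulated height is 97.5 mm against 102 given. Pinch is therefore about (0.544, 0.038).

```bash
python3 -c "
from h import *
go((.5412,.0382,.083),-93.06)"
```

```text
t 5.67 grasp [0.5338 0.0262 0.4214] rot [179.9747  -0.0026 -93.0477] F [ 0.129   0.2956 -0.0529] w 0.08768888191314296 j [ 23.8377   3.4152   1.0683  -0.0091 -87.6768 -26.885 ]
 shift [-0.0123 -0.0069  0.3384] rows>= 8.114440284706564 az total 0.012296690049254266
```

Call:
{"op": "carry_out", "data": {"plan": [[[-0.0123,-0.0069,0.03],[0,0,0],0],[[0,0,0.04],[0,0,0],0],[[0,0,0.04],[0,0,0],0],[[0,0,0.04],[0,0,0],0],[[0,0,0.04],[0,0,0],0],[[0,0,0.04],[0,0,0],0],[[0,0,0.03],[0,0,0],0],[[0,0,0.03],[0,0,0],0],[[0,0,0.025],[0,0,0],0],[[0,0,0.0235],[0,0,0],0],[[0,0,0],[0,0,0],0],[[0,0,0],[0,0,0],0]]}}

```text
time_s: 6.67
tcp_pos: [0.5411, 0.0374, 0.2414]
eef_rot: [179.9, -0.1, -93.0]
contact_force: [-0.6, 0.3, 0.5]
gripper_width: 0.0877
```

Call:
{"op": "carry_out", "data": {"plan": [[[0,0,0],[0,0,0],255],[[0,0,0],[0,0,0],255],[[0,0,0],[0,0,0],255],[[0,0,0],[0,0,0],255],[[0,0,0],[0,0,0],255],[[0,0,0],[0,0,0],255],[[0,0,0],[0,0,0],255],[[0,0,0],[0,0,0],255],[[0,0,0],[0,0,0],255],[[0,0,0],[0,0,0],255]], "grip_force": 28}}

```text
time_s: 7.5
tcp_pos: [0.5417, 0.037, 0.2434]
eef_rot: [-179.9, 0.0, -93.1]
contact_force: [-1.3, -1.6, 4.5]
gripper_width: 0.0375
```

```bash
python3 -c "
from h import *
go((.5412,.0382,.083),-93.06)"
```

```text
t 7.5 grasp [0.542  0.037  0.0844] rot [-179.8754    0.0221  -93.1074] F [-1.3117 -1.6378  4.5465] w 0.03752603619096906 j [ 24.6082  17.5145 -27.752    0.0546 -44.6129 -27.7544]
 shift [-0.0011  0.0009  0.0014] rows>= 0.03263804778017065 az total -0.047372010656943075
```

Width is 37.5 mm, so the tab is fully pressed. Drawing out.

Call:
{"op": "carry_out", "data": {"plan": [[[0.008,0,0],[0,0,0],255],[[0.018,0,0],[0,0,0],255],[[0.02,0,0],[0,0,0],255],[[0.02,0,0],[0,0,0],255],[[0.02,0,0],[0,0,0],255],[[0.02,0,0],[0,0,0],255],[[0.02,0,0],[0,0,0],255],[[0.02,0,0],[0,0,0],255],[[0.02,0,0],[0,0,0],255],[[0.018,0,0],[0,0,0],255],[[0.012,0,0],[0,0,0],255],[[0.005,0,0],[0,0,0],255]]}}

```text
time_s: 8.5
tcp_pos: [0.5321, -0.1639, 0.2433]
eef_rot: [-179.6, 0.1, -93.2]
contact_force: [4.3, 31.9, 7.5]
gripper_width: 0.0379
```

Call:
{"op": "carry_out", "data": {"plan": [[[0,0,0],[0,0,0],255],[[0,0,0],[0,0,0],255]]}}

```text
time_s: 8.67
tcp_pos: [0.5322, -0.1633, 0.2434]
eef_rot: [-179.6, 0.0, -93.1]
contact_force: [6.8, 2.5, -2.0]
gripper_width: 0.0373
```

```bash
python3 -c "
from h import *
go((.5412,.0382,.083),-93.06)"
```

```text
t 8.67 grasp [ 0.5332 -0.1633  0.0844] rot [-179.6463    0.0411  -93.0637] F [ 6.8163  2.5343 -1.9923] w 0.03733871419948597 j [  3.0926  18.5669 -26.0784  -0.0041 -44.9987  -6.1535]
 shift [-0.2016  0.0028  0.0015] rows>= 4.8343544293009 az total -0.003700008688156231
```

Call:
{"op": "carry_out", "data": {"plan": [[[0,0,0],[0,0,0],0],[[0,0,0],[0,0,0],0],[[0,0,0],[0,0,0],0],[[0,0,0],[0,0,0],0],[[0,0,-0.03],[0,0,0],0],[[0,0,-0.04],[0,0,0],0],[[0,0,-0.04],[0,0,0],0],[[0,0,-0.04],[0,0,0],0],[[0,0,-0.04],[0,0,0],0],[[-0.036,0,-0.04],[0,0,0],0],[[-0.036,0,0],[0,0,0],0],[[-0.036,0,0],[0,0,0],0]]}}

```text
time_s: 9.67
tcp_pos: [0.5352, -0.0635, 0.4661]
eef_rot: [-179.7, 0.1, -93.3]
contact_force: [0.3, -0.3, -1.5]
gripper_width: 0.0876
```

Call:
{"op": "carry_out", "data": {"plan": [[[0,0,0],[0,0,0],0],[[0,0,0],[0,0,0],0]]}}

```text
time_s: 9.83
tcp_pos: [0.5353, -0.0624, 0.4636]
eef_rot: [-180.0, 0.0, -93.0]
contact_force: [0.5, 0.0, -1.0]
gripper_width: 0.0875
```

```bash
python3 -c "
from h import *
import pickle
go((.5,.38,.4),90)
im=snap('wrist','w4'); c=cal('wrist'); pickle.dump(c,open('w4.pkl','wb'))
s=snap('scene','s4')
A=cv2.resize(im[100:290,190:380],None,fx=3,fy=3,interpolation=2)[:,:,::-1]
cv2.imwrite('pics/c4.png',A)
"
```

```text
t 9.83 grasp [ 0.5353 -0.0623  0.3046] rot [-179.9693    0.0278  -92.9692] F [ 0.5438  0.0315 -0.9991] w 0.08748955491254211 j [ 14.1964   5.6893 -11.0927  -0.0182 -73.1804 -17.1604]
 shift [-0.4399  0.0582 -0.0952] rows>= 10.54974382844553 az total 177.0308094815398
```

View pics/c4.png

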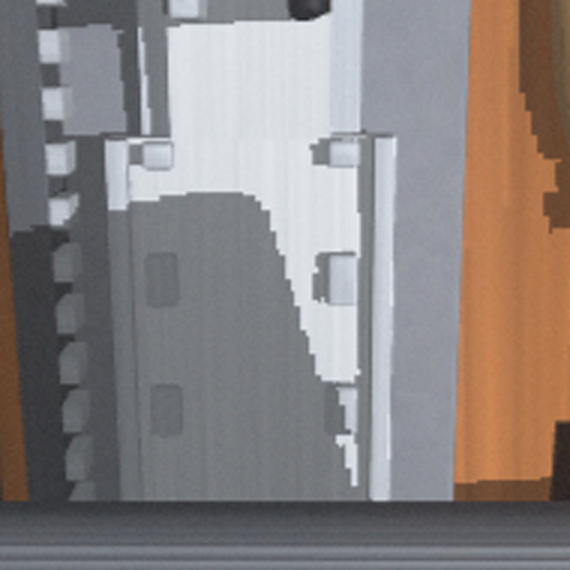

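Guide block rows are at crop y≈155, 278 and 410. Nest 1 is centred near crop (252,211) and nest 2 near (254,344); spacing of 133 px is about 52 mm, as it should be.

```bash
python3 -c "
from h import *
import pickle
c=pickle.load(open('w4.pkl','rb')); s=cal('scene')
f=lambda l:[(x/3+190-.33,y/3+100-.33) for x,y in l]
n=onz(c,f([(252.5,211),(254,344.5)]),.05); print('nests',n, np.linalg.norm(n[1]-n[0]),'yaw',np.degrees(np.arctan2(-(n[1]-n[0])[0],(n[1]-n[0])[1])))
q=onz(c,f([(396,137),(391,495)]),.054); e=q[1]-q[0]; print('rail',q,'yaw',np.degrees(np.arctan2(-e[0],e[1])))
q=onz(c,f([(467,60),(455,490)]),.02); e=q[1]-q[0]; print('bed edge',q,'yaw',np.degrees(np.arctan2(-e[0],e[1])))
B=onz(c,f([(162,279),(342,278),(167,410)]),.054); print('blocks',B,np.linalg.norm(B[1]-B[0]))
x=proj(s,B); print('in scene',x)
im=cv2.imread('pics/s4.png'); y0,x0=195,225
cv2.imwrite('pics/c5.png',cv2.resize(im[y0:y0+90,x0:x0+135],None,fx=5.5,fy=5.5,interpolation=2))
"
```

```text
nests [[ 0.5429 -0.0695  0.05  ]
 [ 0.5454 -0.0179  0.05  ]] 0.05168921725186943 yaw -2.683744783969888
rail [[ 0.4894 -0.0944  0.054 ]
 [ 0.4947  0.0456  0.054 ]] yaw -2.1739552174008985
bed edge [[ 0.4576 -0.1192  0.02  ]
 [ 0.464   0.0602  0.02  ]] yaw -2.047483292860301
blocks [[ 0.5781 -0.0463  0.054 ]
 [ 0.5108 -0.0432  0.054 ]
 [ 0.5803  0.0055  0.054 ]] 0.06737672918505329
in scene [[293.6177 233.4666]
 [299.2355 256.615 ]
 [275.329  237.4072]]
```

View pics/c5.png

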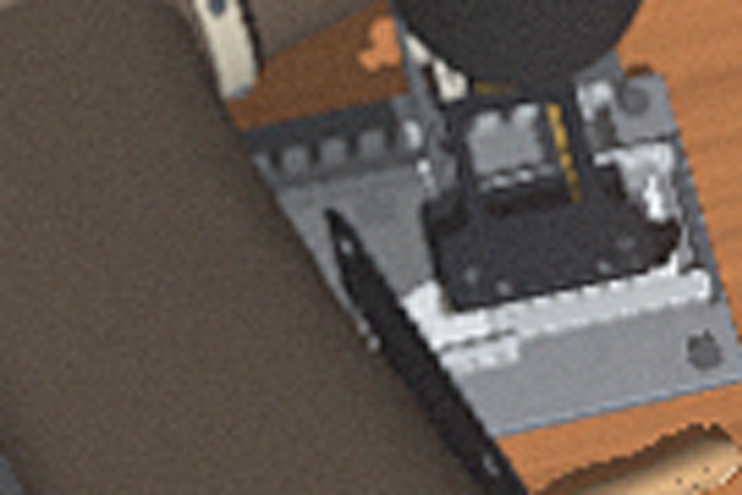

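Call:
{"op": "carry_out", "data": {"plan": [[[0,0,-0.041],[0,0,-7.1],0],[[0,0,-0.041],[0,0,-7.1],0],[[0,0,-0.041],[0,0,-7.1],0],[[0,0,0],[0,0,-7.1],0],[[0,0,0],[0,0,-7.1],0],[[0,0,0],[0,0,-7.1],0],[[0,0,0],[0,0,-7.1],0],[[0,0,0],[0,0,-7.1],0],[[0,0,0],[0,0,-7.1],0],[[0,0,0],[0,0,-7.1],0],[[0,0,0],[0,0,-7.1],0],[[0,0,0],[0,0,-7.1],0]]}}

```text
time_s: 10.93
tcp_pos: [0.5355, -0.0652, 0.5858]
eef_rot: [180.0, 0.0, -7.7]
contact_force: [-0.1, -0.6, -0.9]
gripper_width: 0.088
```

```bash
python3 -c "
from h import *
go((.5,.41,.43),84.4)"
```

```text
t 10.93 grasp [ 0.5354 -0.0652  0.4268] rot [179.981    0.0432  -7.6986] F [-0.0825 -0.6119 -0.943 ] w 0.08799280647255378 j [ 13.8851   3.9024   2.2641   0.0018 -88.4088  68.4162]
 shift [-0.0987 -0.4662 -0.0033] rows>= 11.180396378003216 az total -92.09862032011756
```

Call:
{"op": "carry_out", "data": {"plan": [[[-0.0082,-0.0388,0],[0,0,0],0],[[-0.0082,-0.0388,0],[0,0,0],0],[[-0.0082,-0.0388,0],[0,0,0],0],[[-0.0082,-0.0388,0],[0,0,0],0],[[-0.0082,-0.0388,0],[0,0,0],0],[[-0.0082,-0.0388,0],[0,0,0],0],[[-0.0082,-0.0388,0],[0,0,0],0],[[-0.0082,-0.0388,0],[0,0,0],0],[[-0.0082,-0.0388,0],[0,0,0],0],[[-0.0082,-0.0388,0],[0,0,0],0],[[-0.0082,-0.0388,0],[0,0,0],0],[[-0.0082,-0.0388,0],[0,0,0],0]]}}

```text
time_s: 11.93
tcp_pos: [0.5029, 0.4116, 0.5859]
eef_rot: [180.0, 0.0, -8.0]
contact_force: [1.6, -0.6, 0.7]
gripper_width: 0.088
```

Call:
{"op": "carry_out", "data": {"plan": [[[0,0,0],[0,0,-7.1],0],[[0,0,0],[0,0,-7.1],0],[[0,0,0],[0,0,-7.1],0],[[0,0,0],[0,0,-7.1],0],[[0,0,0],[0,0,-7.1],0],[[0,0,0],[0,0,-7.1],0],[[0,0,0],[0,0,-7.1],0],[[0,0,0.04],[0,0,-7.1],0],[[0,0,0.04],[0,0,-7.1],0],[[0,0,0.04],[0,0,-7.1],0],[[0,0,0.04],[0,0,-7.1],0],[[0,0,0],[0,0,-7.1],0]]}}

```text
time_s: 12.93
tcp_pos: [0.5017, 0.4082, 0.4162]
eef_rot: [-179.5, 0.7, 77.4]
contact_force: [-1.1, -1.1, -1.1]
gripper_width: 0.0874
```

Call:
{"op": "carry_out", "data": {"plan": [[[0,0,0],[0,0,-7],0],[[0,0,0],[0,0,0],0],[[0,0,0],[0,0,0],0]]}}

```text
time_s: 13.18
tcp_pos: [0.5033, 0.4101, 0.426]
eef_rot: [-180.0, 0.0, 84.0]
contact_force: [-0.2, 0.4, 0.2]
gripper_width: 0.0879
```

```bash
cat >> h.py <<'E'
def barpose(z=.022,**k):
    im=r.capture('wrist'); c=cal('wrist'); out=[]
    for q in bars(im,**k)[1]:
        P=onz(c,cv2.boxPoints(q),z)[:,:2]; e=[P[1]-P[0],P[2]-P[1]]; l=[np.linalg.norm(x) for x in e]; L=e[int(np.argmax(l))]
        if max(l)<.1 and min(l)>.015: print('bar',P.mean(0),'size',l,'dir',np.degrees(np.arctan2(L[1],L[0]))%180,'px',q[0])
E
python3 -c "
from h import *
barpose()
go((.426,.3756,.12),84.4)"
```

```text
bar [0.426  0.3753] size [np.float64(0.024796247510052973), np.float64(0.0830854286863608)] dir 84.95378765314284 px (217.3734588623047, 213.03579711914062)
bar [0.5845 0.3857] size [np.float64(0.02637285214824965), np.float64(0.08292616530758394)] dir 89.78835592037446 px (357.56390380859375, 189.59742736816406)
t 13.23 grasp [0.5032 0.4103 0.2673] rot [179.987   -0.0125  83.9372] F [0.6151 0.4297 0.0591] w 0.08720748103437213 j [ 56.3746  17.4415  -0.9776   0.0061 -71.5638 117.5607]
 shift [-0.0427 -0.0732  0.1473] rows>= 3.5326502314376445 az total -0.46281318076108846
```

Call:
{"op": "carry_out", "data": {"plan": [[[-0.0213,-0.0366,0],[0,0,-1],0],[[-0.0213,-0.0366,0.02],[0,0,0],0],[[0,0,0.04],[0,0,0],0],[[0,0,0.04],[0,0,0],0],[[0,0,0.04],[0,0,0],0],[[0,0,0.04],[0,0,0],0],[[0,0,0],[0,0,0],0],[[0,0,0],[0,0,0],0]]}}

```text
time_s: 13.9
tcp_pos: [0.4306, 0.377, 0.2477]
eef_rot: [-179.9, 0.2, 85.1]
contact_force: [0.4, 1.0, 1.3]
gripper_width: 0.0877
```

```bash
python3 -c "
from h import *
go((.426,.3755,.026),85)"
```

```text
t 13.9 grasp [0.4304 0.3764 0.0887] rot [-179.9233    0.2075   85.118 ] F [0.4158 1.0478 1.3333] w 0.0877316103792405 j [ 60.7823  19.6568 -23.6145   0.0213 -46.9494 114.3209]
 shift [-0.001  -0.0042  0.0627] rows>= 1.5033218080146105 az total 0.11798460946411637
```

Call:
{"op": "carry_out", "data": {"plan": [[[-0.001,-0.0042,0.015],[0,0,0],0],[[0,0,0.02],[0,0,0],0],[[0,0,0.02],[0,0,0],0],[[0,0,0.007],[0,0,0],0],[[0,0,0],[0,0,0],0],[[0,0,0],[0,0,0],0],[[0,0,0],[0,0,0],255],[[0,0,0],[0,0,0],255],[[0,0,0],[0,0,0],255],[[0,0,0],[0,0,0],255],[[0,0,0],[0,0,0],255],[[0,0,0],[0,0,0],255]], "grip_force": 35}}

```text
time_s: 14.9
tcp_pos: [0.4263, 0.3767, 0.1865]
eef_rot: [180.0, -0.0, 85.3]
contact_force: [0.3, 0.5, 0.1]
gripper_width: 0.0533
```

Call:
{"op": "carry_out", "data": {"plan": [[[0,0,0],[0,0,0],255],[[0,0,0],[0,0,0],255],[[0,0,0],[0,0,0],255]]}}

```text
time_s: 15.15
tcp_pos: [0.4262, 0.3767, 0.1863]
eef_rot: [-180.0, 0.0, 85.3]
contact_force: [-0.4, 1.1, 0.7]
gripper_width: 0.0334
```

```bash
python3 -c "
from h import *
go((.426,.3755,.426),85)"
```

```text
t 15.15 grasp [0.4262 0.3767 0.0273] rot [-179.9949    0.0119   85.2536] F [-0.3665  1.0947  0.7376] w 0.03339401200474808 j [ 61.1751  24.1004 -27.1908   0.0003 -38.7218 114.0783]
 shift [-0.0013 -0.0002 -0.3987] rows>= 9.562193565063112 az total 0.25361402763309115
```

Call:
{"op": "carry_out", "data": {"plan": [[[0,0,0],[0,0,0],255],[[0,0,0],[0,0,0],255],[[0,0,0],[0,0,0],255],[[0,0,0],[0,0,0],255],[[0,0,0],[0,0,0],255],[[0,0,-0.02],[0,0,0],255]]}}

```text
time_s: 15.65
tcp_pos: [0.4252, 0.3752, 0.2029]
eef_rot: [-179.8, 0.3, 85.2]
contact_force: [-0.6, -0.4, -5.4]
gripper_width: 0.0255
```

Call:
{"op": "carry_out", "data": {"plan": [[[0,0,-0.03],[0,0,0],255],[[0,0,-0.038],[0,0,0],255],[[0,0,-0.038],[0,0,0],255],[[0,0,-0.038],[0,0,0],255],[[0,0,-0.038],[0,0,0],255],[[0,0,-0.038],[0,0,0],255],[[0,0,-0.038],[0,0,0],255],[[0,0,-0.038],[0,0,0],255],[[0,0,-0.038],[0,0,0],255],[[0,0,-0.03],[0,0,0],255],[[0,0,-0.02],[0,0,0],255],[[0,0,0],[0,0,0],255]]}}

```text
time_s: 16.65
tcp_pos: [0.4263, 0.3764, 0.5948]
eef_rot: [179.8, -0.3, 85.3]
contact_force: [0.3, 0.7, -2.8]
gripper_width: 0.0255
```

Call:
{"op": "carry_out", "data": {"plan": [[[0,0,0],[0,0,7],255],[[0,0,0],[0,0,7],255],[[0,0,0],[0,0,7],255],[[0,0,0],[0,0,7],255],[[0,0,0],[0,0,7],255],[[0,0,0],[0,0,7],255],[[0,0,0],[0,0,7],255],[[0,0,0],[0,0,7],255],[[0,0,0],[0,0,7],255],[[0,0,0],[0,0,7],255],[[0,0,0],[0,0,7],255],[[0,0,0],[0,0,7],255]]}}

```text
time_s: 17.65
tcp_pos: [0.426, 0.3768, 0.5881]
eef_rot: [179.9, 0.2, 0.9]
contact_force: [0.2, 0.2, -3.3]
gripper_width: 0.0259
```

```bash
python3 -c "
from h import *
go((.545,-.018,.426),-2.4)"
```

```text
t 17.65 grasp [0.4256 0.3764 0.4291] rot [179.8708   0.1534   0.9049] F [ 0.1603  0.2062 -3.2702] w 0.025915685752576103 j [ 61.175    6.9314   5.979   -0.0692 -89.2358  29.7311]
 shift [0.1132 0.3962 0.0037] rows>= 9.502086751824974 az total 3.3049371814293806
```

Call:
{"op": "carry_out", "data": {"plan": [[[0.01,0.036,0],[0,0,0],255],[[0.01,0.036,0],[0,0,0],255],[[0.01,0.036,0],[0,0,0],255],[[0.01,0.036,0],[0,0,0],255],[[0.01,0.036,0],[0,0,0],255],[[0.01,0.036,0],[0,0,0],255],[[0.01,0.036,0],[0,0,0],255],[[0.01,0.036,0],[0,0,0],255],[[0.01,0.036,0],[0,0,0],255],[[0.01,0.036,0],[0,0,0],255],[[0.013,0.036,0],[0,0,3.3],255],[[0,0,0],[0,0,0],255]]}}

```text
time_s: 18.65
tcp_pos: [0.549, -0.0215, 0.5879]
eef_rot: [179.9, 0.2, -2.5]
contact_force: [0.5, 0.5, -4.4]
gripper_width: 0.0256
```

Call:
{"op": "carry_out", "data": {"plan": [[[0,0,0.035],[0,0,0],255],[[0,0,0.04],[0,0,0],255],[[0,0,0.04],[0,0,0],255],[[0,0,0.04],[0,0,0],255],[[0,0,0.04],[0,0,0],255],[[0,0,0.04],[0,0,0],255],[[0,0,0.02],[0,0,0],255],[[0,0,0],[0,0,0],255],[[0,0,0],[0,0,0],255]]}}

```text
time_s: 19.4
tcp_pos: [0.5474, -0.0169, 0.3339]
eef_rot: [179.9, 0.2, -2.0]
contact_force: [0.8, 0.2, -2.6]
gripper_width: 0.0256
```

```bash
python3 -c "
from h import *
go((.545,-.018,.0725),-2.4)
snap('wrist','w6'); snap('side','s6')
import pickle; pickle.dump(cal('wrist'),open('w6.pkl','wb'))
"
```

```text
t 19.4 grasp [ 0.5467 -0.0171  0.1749] rot [179.9151   0.226   -2.0481] F [ 0.7512  0.1616 -2.5743] w 0.0256182371608332 j [ 18.7384  12.0428 -21.0807  -0.0009 -57.1179  69.2141]
 shift [-0.0013  0.0008  0.1024] rows>= 2.455510024843459 az total 0.35187084812008607
```

View pics/w6.png

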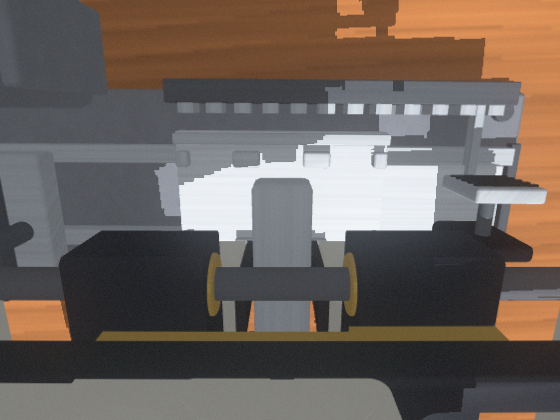

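```bash
python3 -c "
from h import *
import pickle
c=pickle.load(open('w6.pkl','rb'))
print('far block gap nest2, nest1', onz(c,[(258,158),(303,158),(331,159),(374,160)],.054))
print('rib inner edge',onz(c,[(282,144),(380,144)],.052))
print('bar end',onz(c,[(252,182),(312,182),(282,179)],.1696))
s=cal('side'); im=cv2.imread('pics/s6.png'); p=proj(s,[(.545,-.018,.06)])[0].astype(int); print(p)
"
```

```text
far block gap nest2, nest1 [[ 0.5843 -0.0004  0.054 ]
 [ 0.5831 -0.0337  0.054 ]
 [ 0.5817 -0.0544  0.054 ]
 [ 0.5798 -0.0863  0.054 ]]
rib inner edge [[ 0.5937 -0.0185  0.052 ]
 [ 0.5913 -0.0908  0.052 ]]
bar end [[ 0.5881 -0.0055  0.1696]
 [ 0.5873 -0.0309  0.1696]
 [ 0.589  -0.0182  0.1696]]
[262 256]
```

Bar end (282,180) sits between the far blocks whose edges are at u=258 and 303, so y is aligned with nest 2. The end rib edge at v≈144 leaves about 4 mm of clearance.

Call:
{"op": "carry_out", "data": {"plan": [[[0,0,0.03],[0,0,0.35],255],[[0,0,0.03],[0,0,0],255],[[0,0,0.02],[0,0,0],255],[[0,0,0.01],[0,0,0],255],[[0,0,0.006],[0,0,0],255],[[0,0,0.004],[0,0,0],255],[[0,0,0],[0,0,0],255]]}}

```text
time_s: 20.08
tcp_pos: [0.5485, -0.0166, 0.2362]
eef_rot: [-180.0, -0.1, -2.4]
contact_force: [-0.2, -0.1, -3.3]
gripper_width: 0.0258
```

Call:
{"op": "carry_out", "data": {"plan": [[[0,0,0.002],[0,0,0],255],[[0,0,0.002],[0,0,0],255],[[0,0,0.001],[0,0,0],255],[[0,0,0],[0,0,0],255]]}}

```text
time_s: 20.42
tcp_pos: [0.5479, -0.0167, 0.2306]
eef_rot: [-180.0, -0.0, -2.4]
contact_force: [0.2, -0.3, -4.7]
gripper_width: 0.0254
```

```bash
python3 -c "
from h import *
go((.5465,-.0167,.0693),-2.4)
"
```

```text
t 20.42 grasp [ 0.548  -0.0167  0.0716] rot [-179.9897   -0.0267   -2.3978] F [ 0.2072 -0.2923 -4.7121] w 0.025446421585925777 j [ 18.732   18.9484 -27.7241  -0.     -43.2989  68.8701]
 shift [-0.0015  0.0001  0.0023] rows>= 0.05552939354828935 az total 0.0021559079218320676
```

Call:
{"op": "carry_out", "data": {"plan": [[[0,0,0.0015],[0,0,0],255],[[0,0,0.001],[0,0,0],255],[[0,0,0],[0,0,0],255]]}}

```text
time_s: 20.67
tcp_pos: [0.548, -0.0167, 0.2283]
eef_rot: [180.0, -0.0, -2.4]
contact_force: [-2.2, 0.0, 1.1]
gripper_width: 0.0259
```

```bash
python3 -c "
from h import *
go((.5465,-.0167,.0693),-2.4)
"
```

```text
t 20.67 grasp [ 0.5481 -0.0167  0.0693] rot [179.999   -0.0249  -2.3791] F [-2.2111  0.0291  1.0815] w 0.025878744767610797 j [ 18.7391  19.1387 -27.8461   0.0144 -42.9924  68.8712]
 shift [-0.0016  0.0001 -0.    ] rows>= 0.03803306117086739 az total 0.02089278820020013
```

Call:
{"op": "carry_out", "data": {"plan": [[[0,0,0],[0,0,0],150],[[0,0,0],[0,0,0],100],[[0,0,0],[0,0,0],0],[[0,0,0],[0,0,0],0],[[0,0,-0.02],[0,0,0],0],[[0,0,-0.03],[0,0,0],0],[[0,0,-0.04],[0,0,0],0],[[0,0,-0.04],[0,0,0],0],[[0,0,-0.04],[0,0,0],0],[[0,0,0],[0,0,0],0]]}}

```text
time_s: 21.5
tcp_pos: [0.5498, -0.0167, 0.4068]
eef_rot: [-179.9, -0.8, -2.3]
contact_force: [0.8, 0.1, 1.4]
gripper_width: 0.0851
```

```bash
python3 -c "
from h import *
go((.55,.41,.43),89.8)
snap('wrist','w7')
"
```

```text
t 21.5 grasp [ 0.5519 -0.0165  0.2478] rot [-179.8934   -0.7518   -2.3237] F [0.8105 0.0722 1.3576] w 0.08514059032181595 j [ 18.7304   8.4626 -15.4229   0.1877 -65.3747  68.8695]
 shift [-0.0168 -0.4264 -0.1816] rows>= 10.226541419118089 az total -92.12368764573142
```

View pics/w7.png

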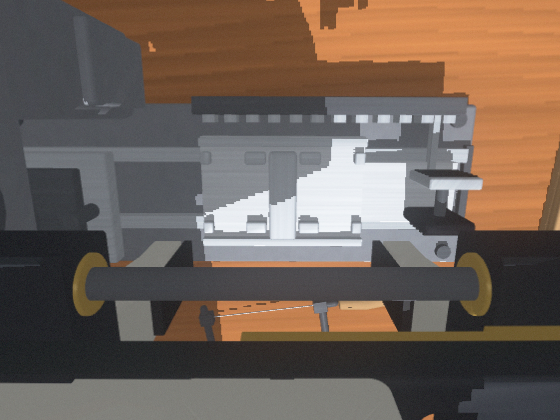

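Bar is flat in nest 2, seen at (283,193), between the blocks and ribs. Next, bar A.

Call:
{"op": "carry_out", "data": {"plan": [[[0,0,-0.036],[0,0,0],0],[[0,0,-0.036],[0,0,0],0],[[0,0,-0.036],[0,0,0],0],[[0,0,-0.036],[0,0,0],0],[[0,-0.005,-0.036],[0,0,0],0],[[0,-0.039,0],[0,0,0],0],[[0,-0.039,0],[0,0,0],0],[[0,-0.039,0],[0,0,0],0],[[0,-0.039,0],[0,0,0],0],[[0,-0.039,0],[0,0,0],0],[[0,-0.039,0],[0,0,0],0],[[0,-0.039,0],[0,0,0],0]]}}

```text
time_s: 22.55
tcp_pos: [0.5592, 0.263, 0.577]
eef_rot: [180.0, 0.0, -2.4]
contact_force: [0.5, -0.6, -0.0]
gripper_width: 0.0876
```

Call:
{"op": "carry_out", "data": {"plan": [[[0,-0.039,0],[0,0,0],0],[[0,-0.039,0],[0,0,0],0],[[0,-0.039,0],[0,0,0],0],[[0,-0.032,0],[0,0,-7.1],0],[[0,0,0],[0,0,-7.1],0],[[0,0,0],[0,0,-7.1],0],[[0,0,0],[0,0,-7.1],0],[[0,0,0],[0,0,-7.1],0],[[0,0,0],[0,0,-7.1],0],[[0,0,0],[0,0,-7.1],0],[[0,0,0],[0,0,-7.1],0],[[0,0,0],[0,0,-7.1],0]]}}

```text
time_s: 23.55
tcp_pos: [0.5659, 0.4102, 0.5765]
eef_rot: [-180.0, 0.1, 61.9]
contact_force: [0.5, 0.4, -0.5]
gripper_width: 0.0873
```

Call:
{"op": "carry_out", "data": {"plan": [[[0,0,0.03],[0,0,-7.1],0],[[0,0,0.04],[0,0,-7.1],0],[[0,0,0.04],[0,0,-7.1],0],[[0,0,0.04],[0,0,-7.1],0],[[0,0,0],[0,0,0],0],[[0,0,0],[0,0,0],0]]}}

```text
time_s: 24.05
tcp_pos: [0.5657, 0.4097, 0.4256]
eef_rot: [-179.8, 0.3, 89.7]
contact_force: [-0.5, 0.4, 1.5]
gripper_width: 0.0877
```

```bash
python3 -c "
from h import *
barpose()
go((.5845,.386,.026),89.8)
"
```

```text
bar [0.5885 0.3866] size [np.float64(0.023979069654388063), np.float64(0.0815749023658856)] dir 90.98496242984444 px (302.0, 195.5)
t 24.1 grasp [0.5664 0.4101 0.2699] rot [179.9565   0.0564  89.6674] F [ 0.7696 -0.2091  1.6293] w 0.08788549417781356 j [ 51.8596  22.1336   6.1714   0.0717 -74.0556 127.7881]
 shift [-0.0237  0.018   0.2439] rows>= 5.848978213942844 az total -0.13264862689570123
```

```bash
python3 -c "
from h import *
barpose()
barpose(lo=130)
go((.5845,.386,.026),89.8)
"
```

```text
bar [0.5874 0.3863] size [np.float64(0.024110649529348122), np.float64(0.08200945437719931)] dir 90.92401749589315 px (300.0, 196.5)
bar [0.5861 0.3856] size [np.float64(0.02307269865045518), np.float64(0.08223747141654388)] dir 90.87686307932177 px (298.5, 197.5)
t 24.2 grasp [0.5671 0.4109 0.2723] rot [179.7891  -0.1666  89.7386] F [ 0.1213 -0.0079  0.7501] w 0.08754432557006327 j [ 51.8588  22.0076   6.2928   0.0668 -74.0243 127.8612]
 shift [-0.0256  0.0166  0.2463] rows>= 5.9056845092640815 az total -0.06140250503187872
```

Call:
{"op": "carry_out", "data": {"plan": [[[-0.0252,0.0175,0.02],[0,0,-0.5],0],[[0,0,0.036],[0,0,0],0],[[0,0,0.036],[0,0,0],0],[[0,0,0.036],[0,0,0],0],[[0,0,0.036],[0,0,0],0],[[0,0,0.03],[0,0,0],0],[[0,0,0.02],[0,0,0],0],[[0,0,0],[0,0,0],0],[[0,0,0],[0,0,0],0]]}}

```text
time_s: 24.95
tcp_pos: [0.584, 0.3854, 0.2153]
eef_rot: [179.9, -0.0, 90.4]
contact_force: [-0.1, 0.9, 0.8]
gripper_width: 0.0877
```

```bash
python3 -c "
from h import *
go((.585,.386,.026),90.2)
"
```

```text
t 24.95 grasp [0.5842 0.3855 0.0563] rot [179.9267  -0.0342  90.3514] F [-0.1013  0.9124  0.8267] w 0.08768798082469062 j [ 49.3429  31.6431  -8.0075   0.0427 -50.2755 130.9812]
 shift [0.0004 0.0007 0.0303] rows>= 0.7267960183704256 az total 0.15139736598888476
```

Call:
{"op": "carry_out", "data": {"plan": [[[0,0,0.015],[0,0,0],0],[[0,0,0.014],[0,0,0],0],[[0,0,0],[0,0,0],255],[[0,0,0],[0,0,0],255],[[0,0,0],[0,0,0],255],[[0,0,0],[0,0,0],255],[[0,0,0],[0,0,0],255],[[0,0,0],[0,0,0],255],[[0,0,0],[0,0,0],255],[[0,0,0],[0,0,0],255],[[0,0,0],[0,0,0],255],[[0,0,0],[0,0,0],255]]}}

```text
time_s: 25.95
tcp_pos: [0.5834, 0.3848, 0.1849]
eef_rot: [180.0, -0.0, 90.4]
contact_force: [2.8, 0.7, -0.6]
gripper_width: 0.0264
```

Call:
{"op": "carry_out", "data": {"plan": [[[0,0,0],[0,0,0],255],[[0,0,0],[0,0,0],255],[[0,0,0],[0,0,0],255]]}}

```text
time_s: 26.2
tcp_pos: [0.5834, 0.3848, 0.1849]
eef_rot: [180.0, -0.0, 90.4]
contact_force: [1.6, 0.7, -0.2]
gripper_width: 0.0257
```

```bash
python3 -c "
from h import *
go((.585,.386,.43),90.2)
"
```

```text
t 26.2 grasp [0.5834 0.3848 0.0259] rot [179.9776  -0.0121  90.4107] F [ 1.5733  0.7142 -0.2446] w 0.0256951562957995 j [ 49.3382  33.5207  -9.3701   0.0122 -47.0855 131.0642]
 shift [ 0.0013  0.0017 -0.4041] rows>= 9.690441523902145 az total 0.21071363184711345
```

Call:
{"op": "carry_out", "data": {"plan": [[[0,0,-0.03],[0,0,0],255],[[0,0,-0.038],[0,0,0],255],[[0,0,-0.038],[0,0,0],255],[[0,0,-0.038],[0,0,0],255],[[0,0,-0.038],[0,0,0],255],[[0,0,-0.038],[0,0,0],255],[[0,0,-0.038],[0,0,0],255],[[0,0,-0.038],[0,0,0],255],[[0,0,-0.038],[0,0,0],255],[[0,0,-0.038],[0,0,0],255],[[0,0,-0.03],[0,0,0],255],[[0,0,0],[0,0,7.1],255]]}}

```text
time_s: 27.2
tcp_pos: [0.5829, 0.3838, 0.5943]
eef_rot: [179.6, -0.4, 83.4]
contact_force: [-0.0, -0.9, -1.6]
gripper_width: 0.0256
```

Call:
{"op": "carry_out", "data": {"plan": [[[0,0,0],[0,0,7.1],255],[[0,0,0],[0,0,7.1],255],[[0,0,0],[0,0,7.1],255],[[0,0,0],[0,0,7.1],255],[[0,0,0],[0,0,7.1],255],[[0,0,0],[0,0,7.1],255],[[0,0,0],[0,0,7.1],255],[[0,0,0],[0,0,7.1],255],[[0,0,0],[0,0,7.1],255],[[0,0,0],[0,0,7.1],255],[[0,0,0],[0,0,7.1],255],[[0,0,0],[0,0,7.1],255]]}}

```text
time_s: 28.2
tcp_pos: [0.5829, 0.3848, 0.5854]
eef_rot: [179.9, 0.1, -2.2]
contact_force: [-0.2, -0.5, -3.8]
gripper_width: 0.0258
```

```bash
python3 -c "
from h import *
go((.543,-.0695,.43),-2.4)
"
```

```text
t 28.2 grasp [0.5825 0.3846 0.4264] rot [179.9163   0.1449  -2.2367] F [-0.1777 -0.5347 -3.8411] w 0.025832022414449658 j [ 49.3498  20.3509  23.1586  -0.0617 -92.9634  38.4104]
 shift [-0.0218  0.4553 -0.0029] rows>= 10.918946636572937 az total 0.1632676099144419
```

Call:
{"op": "carry_out", "data": {"plan": [[[-0.0018,0.038,0],[0,0,0],255],[[-0.0018,0.038,0],[0,0,0],255],[[-0.0018,0.038,0],[0,0,0],255],[[-0.0018,0.038,0],[0,0,0],255],[[-0.0018,0.038,0],[0,0,0],255],[[-0.0018,0.038,0],[0,0,0],255],[[-0.0018,0.038,0],[0,0,0],255],[[-0.0018,0.038,0],[0,0,0],255],[[-0.0018,0.038,0],[0,0,0],255],[[-0.0018,0.038,0],[0,0,0],255],[[-0.0018,0.038,0],[0,0,0],255],[[-0.0018,0.037,0],[0,0,0],255]]}}

```text
time_s: 29.2
tcp_pos: [0.5455, -0.071, 0.5861]
eef_rot: [-180.0, 0.1, -1.9]
contact_force: [1.5, 0.1, -3.4]
gripper_width: 0.025
```

Call:
{"op": "carry_out", "data": {"plan": [[[0,0,0.035],[0,0,0],255],[[0,0,0.04],[0,0,0],255],[[0,0,0.04],[0,0,0],255],[[0,0,0.04],[0,0,0],255],[[0,0,0.04],[0,0,0],255],[[0,0,0.04],[0,0,0],255],[[0,0,0.03],[0,0,0],255],[[0,0,0.03],[0,0,0],255],[[0,0,0],[0,0,0],255],[[0,0,0],[0,0,0],255]]}}

```text
time_s: 30.03
tcp_pos: [0.5458, -0.0695, 0.2906]
eef_rot: [179.9, 0.3, -1.9]
contact_force: [0.4, -0.6, -2.4]
gripper_width: 0.0257
```

```bash
python3 -c "
from h import *
go((.5436,-.0688,.0685),-2.4)
snap('wrist','w8')
c=cal('wrist');import pickle; pickle.dump(c,open('w8.pkl','wb'))
"
```

```text
t 30.03 grasp [ 0.5451 -0.0696  0.1316] rot [179.9359   0.2757  -1.9042] F [ 0.3806 -0.587  -2.4448] w 0.025692650393974177 j [ 13.1429  14.9076 -23.7548  -0.0124 -51.6205  74.9608]
 shift [-0.0012 -0.0008  0.0631] rows>= 1.512310870977816 az total 0.49579739609774265
```

View pics/w8.png

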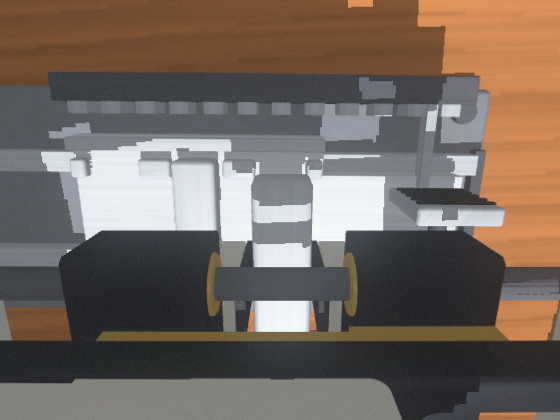

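Bar end (282,180) is centred between nest 1's far block edges at u=255 and 306, and the bar in nest 2 sits untouched at (195,195). Lowering.

Call:
{"op": "carry_out", "data": {"plan": [[[-0.0012,-0.0008,0.02],[0,0,0.5],255],[[0,0,0.02],[0,0,0],255],[[0,0,0.01],[0,0,0],255],[[0,0,0.006],[0,0,0],255],[[0,0,0.003],[0,0,0],255],[[0,0,0],[0,0,0],255],[[0,0,0],[0,0,0],255]]}}

```text
time_s: 30.67
tcp_pos: [0.546, -0.0685, 0.2339]
eef_rot: [-180.0, -0.1, -2.4]
contact_force: [0.7, 1.1, -3.4]
gripper_width: 0.0258
```

```bash
python3 -c "
from h import *
go((.5436,-.0688,.068),-2.4)
"
```

```text
t 30.67 grasp [ 0.5462 -0.0685  0.0749] rot [-179.9921   -0.089    -2.3791] F [ 0.6679  1.1293 -3.3993] w 0.025807668139644423 j [ 13.2588  18.8342 -27.324    0.0236 -43.7539  74.3451]
 shift [-0.0026  0.0005  0.0069] rows>= 0.16605502544482792 az total 0.02091220590139642
```

Call:
{"op": "carry_out", "data": {"plan": [[[-0.0022,0,0.001],[0,0,0],255],[[0,0,0.0025],[0,0,0],255],[[0,0,0.002],[0,0,0],255],[[0,0,0.0015],[0,0,0],255],[[0,0,0],[0,0,0],255],[[0,0,0],[0,0,0],255]]}}

```text
time_s: 31.17
tcp_pos: [0.5432, -0.0684, 0.2268]
eef_rot: [180.0, -0.0, -2.4]
contact_force: [-4.1, 1.5, 7.6]
gripper_width: 0.0255
```

```bash
python3 -c "
from h import *
go((.5436,-.0688,.068),-2.4)
"
```

```text
t 31.17 grasp [ 0.5433 -0.0684  0.0678] rot [179.9924  -0.0223  -2.3693] F [-4.1263  1.484   7.5805] w 0.02549079114173092 j [ 13.339   19.1959 -28.0257   0.0196 -42.759   74.2773]
 shift [ 0.0003  0.0004 -0.0002] rows>= 0.009504371406280061 az total 0.030675654312744882
```

Call:
{"op": "carry_out", "data": {"plan": [[[0,0,0],[0,0,0],168],[[0,0,0],[0,0,0],168],[[0,0,0],[0,0,0],168],[[0,0,0],[0,0,0],168],[[0,0,0],[0,0,0],168]]}}

```text
time_s: 31.58
tcp_pos: [0.5433, -0.0684, 0.2258]
eef_rot: [180.0, -0.0, -2.4]
contact_force: [1.2, 0.7, -0.5]
gripper_width: 0.0299
```

```bash
python3 -c "
from h import *
go((.5436,-.0688,.3),-2.4)
"
```

```text
t 31.58 grasp [ 0.5433 -0.0684  0.0668] rot [179.9977  -0.0048  -2.3954] F [ 1.1873  0.6587 -0.4579] w 0.02993758092000541 j [ 13.3251  19.2847 -28.0522   0.0052 -42.6591  74.2756]
 shift [ 0.0003  0.0003 -0.2332] rows>= 5.592197658099298 az total 0.004603830022858801
```

Call:
{"op": "carry_out", "data": {"plan": [[[0,0,-0.02],[0,0,0],168],[[0,0,-0.03],[0,0,0],168],[[0,0,-0.04],[0,0,0],0],[[0,0,-0.04],[0,0,0],0],[[0,0,-0.04],[0,0,0],0],[[0,0,0],[0,0,0],0],[[0,0,0],[0,0,0],0]]}}

```text
time_s: 32.17
tcp_pos: [0.5436, -0.0684, 0.3988]
eef_rot: [-179.9, -0.3, -2.4]
contact_force: [-0.2, 0.4, -1.6]
gripper_width: 0.0574
```

```bash
python3 -c "
from h import *
go((.5336,-.1635,.24),-92.4)
snap('wrist','w9')
"
```

```text
t 32.17 grasp [ 0.5445 -0.0682  0.2398] rot [-179.9241   -0.3288   -2.3937] F [-0.1591  0.4203 -1.6287] w 0.05741743989174113 j [ 13.3237   8.7317 -16.1107   0.0176 -64.8206  74.2754]
 shift [-0.007   0.0956 -0.0004] rows>= 2.2932677227663003 az total 90.00633308715936
```

View pics/w9.png

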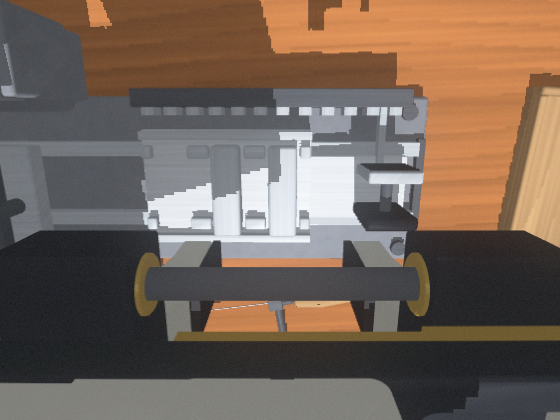

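Both bars are flat in nests 1 (284,190) and 2 (226,190). Now back to the pinch.

Call:
{"op": "carry_out", "data": {"plan": [[[-0.0023,0.0319,0],[0,0,0],0],[[-0.0023,0.0319,0],[0,0,0],0],[[-0.0023,0.0319,0],[0,0,7],0],[[0,0,0],[0,0,7],0],[[0,0,0],[0,0,7],0],[[0,0,0],[0,0,7],0],[[0,0,0],[0,0,7],0],[[0,0,0],[0,0,7],0],[[0,0,0],[0,0,7],0],[[0,0,0],[0,0,7],0],[[0,0,0],[0,0,7],0],[[0,0,0],[0,0,7],0]]}}

```text
time_s: 33.22
tcp_pos: [0.532, -0.1637, 0.3938]
eef_rot: [179.8, 0.1, -72.7]
contact_force: [0.1, 0.4, 0.0]
gripper_width: 0.0872
```

Call:
{"op": "carry_out", "data": {"plan": [[[0,0,0],[0,0,7],0],[[0,0,0],[0,0,7],0],[[0,0,0],[0,0,6],0],[[0,0,0],[0,0,0],0],[[0,0,0],[0,0,0],0]]}}

```text
time_s: 33.63
tcp_pos: [0.5321, -0.1638, 0.3944]
eef_rot: [179.9, -0.0, -92.2]
contact_force: [0.1, 0.2, 0.2]
gripper_width: 0.0877
```

```bash
python3 -c "
from h import *
go((.5336,-.1635,.0835),-92.4)
"
```

```text
t 33.63 grasp [ 0.5317 -0.1637  0.2354] rot [179.8537  -0.0022 -92.2099] F [0.1191 0.1601 0.1944] w 0.08770500246604633 j [  3.0421   9.9081 -15.2417  -0.0124 -64.996   -5.2468]
 shift [-0.0003 -0.0023  0.1519] rows>= 3.6431809106329074 az total 0.19008230227453282
```

Call:
{"op": "carry_out", "data": {"plan": [[[-0.0003,-0.0023,0.03],[0,0,0.2],0],[[0,0,0.036],[0,0,0],0],[[0,0,0.036],[0,0,0],0],[[0,0,0.03],[0,0,0],0],[[0,0,0.02],[0,0,0],0],[[0,0,0],[0,0,0],0],[[0,0,0],[0,0,0],0]]}}

```text
time_s: 34.22
tcp_pos: [0.5343, -0.1636, 0.2428]
eef_rot: [179.8, -0.0, -92.4]
contact_force: [0.5, -0.1, 0.8]
gripper_width: 0.0876
```

Call:
{"op": "carry_out", "data": {"plan": [[[0,0,0],[0,0,0],255],[[0,0,0],[0,0,0],255],[[0,0,0],[0,0,0],255],[[0,0,0],[0,0,0],255],[[0,0,0],[0,0,0],255],[[0,0,0],[0,0,0],255],[[0,0,0],[0,0,0],255],[[0,0,0],[0,0,0],255],[[0,0,0],[0,0,0],255],[[0,0,0],[0,0,0],255],[[0,0,0],[0,0,0],255],[[0,0,0],[0,0,0],255]], "grip_force": 28}}

```text
time_s: 35.22
tcp_pos: [0.5336, -0.1635, 0.2447]
eef_rot: [179.9, 0.0, -92.6]
contact_force: [-6.8, 2.1, 10.3]
gripper_width: 0.0379
```

```bash
python3 -c "
from h import *
go((.542,.037,.0835),-92.4)
"
```

```text
t 35.22 grasp [ 0.5334 -0.1635  0.0857] rot [179.9222   0.0069 -92.5986] F [-6.8165  2.1031 10.3091] w 0.0378568389780075 j [  3.0586  18.6968 -25.6346  -0.0203 -45.7453  -5.643 ]
 shift [-0.2007  0.0005  0.0022] rows>= 4.812052484223744 az total -0.19863051809403487
```

Call:
{"op": "carry_out", "data": {"plan": [[[-0.008,0,0],[0,0,0],255],[[-0.016,0,0],[0,0,0],255],[[-0.02,0,0],[0,0,0],255],[[-0.02,0,0],[0,0,0],255],[[-0.02,0,0],[0,0,0],255],[[-0.02,0,0],[0,0,0],255],[[-0.02,0,0],[0,0,0],255],[[-0.02,0,0],[0,0,0],255],[[-0.02,0,0],[0,0,0],255],[[-0.018,0,0],[0,0,0],255],[[-0.012,0,0],[0,0,0],255],[[-0.005,0,0],[0,0,0],255]]}}

```text
time_s: 36.22
tcp_pos: [0.5424, 0.0361, 0.2446]
eef_rot: [179.9, -0.1, -92.5]
contact_force: [-8.7, -2.6, 11.5]
gripper_width: 0.0374
```

Call:
{"op": "carry_out", "data": {"plan": [[[-0.002,0,0],[0,0,0],255],[[0,0,0],[0,0,0],255],[[0,0,0],[0,0,0],255]]}}

```text
time_s: 36.47
tcp_pos: [0.5425, 0.0367, 0.2447]
eef_rot: [179.9, -0.1, -92.6]
contact_force: [-8.6, -2.4, 11.6]
gripper_width: 0.0376
```

```bash
python3 -c "
from h import *
go((.542,.037,.0835),-92.4)
"
```

```text
t 36.47 grasp [0.5421 0.0364 0.0857] rot [179.8738  -0.0792 -92.574 ] F [-8.5966 -2.4094 11.5907] w 0.037559360643378906 j [ 24.526   17.5517 -27.45     0.0184 -45.1467 -27.1131]
 shift [-0.0005  0.0001  0.0022] rows>= 0.05208552249407194 az total -0.1739811371675728
```

Call:
{"op": "carry_out", "data": {"plan": [[[-0.001,0,0],[0,0,0],255],[[-0.001,0,0],[0,0,0],255],[[0,0,0],[0,0,0],255]]}}

```text
time_s: 36.72
tcp_pos: [0.5426, 0.0372, 0.2446]
eef_rot: [179.8, -0.2, -92.6]
contact_force: [-5.5, -12.3, 11.2]
gripper_width: 0.0375
```

```bash
python3 -c "
from h import *
go((.542,.037,.0835),-92.4)
"
```

```text
t 36.72 grasp [0.5421 0.0366 0.0857] rot [179.8343  -0.2208 -92.5712] F [ -5.5139 -12.3333  11.2242] w 0.037515667555519515 j [ 24.615   17.5806 -27.4721   0.1701 -45.1958 -27.3067]
 shift [-0.0004  0.0001  0.0021] rows>= 0.051543403190146435 az total -0.1712381921373094
```

Firm stop at home; −12 N confirms it. Releasing so the tooth locks, rising, and measuring the lever grip.

Call:
{"op": "carry_out", "data": {"plan": [[[0,0,0],[0,0,0],0],[[0,0,0],[0,0,0],0],[[0,0,0],[0,0,0],0],[[0,0,0],[0,0,0],0],[[0,0,-0.03],[0,0,0],0],[[0,0,-0.04],[0,0,0],0],[[0,0,-0.04],[0,0,0],0],[[0,0,-0.04],[0,0,0],0],[[0,0,-0.04],[0,0,0],0],[[0,0,-0.04],[0,0,0],0],[[0,0,-0.04],[0,0,0],0],[[0,0,-0.04],[0,0,0],0]]}}

```text
time_s: 37.72
tcp_pos: [0.5428, 0.039, 0.5562]
eef_rot: [-180.0, 0.0, -92.6]
contact_force: [1.3, 0.8, 0.1]
gripper_width: 0.0875
```

Call:
{"op": "carry_out", "data": {"plan": [[[0,0,-0.03],[0,0,-7],255],[[0,0,-0.03],[0,0,-7],255],[[0,0,0],[0,0,-7],255],[[0,0,0],[0,0,-7],255],[[0,0,0],[0,0,-7],255],[[0,0,0],[0,0,-7],255],[[0,0,0],[0,0,-7],255],[[0,0,0],[0,0,-7],255],[[0,0,0],[0,0,-7],255],[[0,0,0],[0,0,-7],255],[[0,0,0],[0,0,-7],255],[[0,0,0],[0,0,-7],255]]}}

```text
time_s: 38.72
tcp_pos: [0.5434, 0.0392, 0.6137]
eef_rot: [180.0, 0.0, -8.2]
contact_force: [0.3, -0.4, -0.4]
gripper_width: 0.0133
```

```bash
python3 -c "
from h import *
go((.407,.2,.42),-2.4)
def blob(f,x,y,w):
    im=cv2.imread(f)[y-w:y+w,x-w:x+w]; m=(im.max(2)<48).astype(np.uint8)
    cs=cv2.findContours(m,0,2)[0]; 
    for k in sorted(cs,key=cv2.contourArea)[-2:]:
        q=cv2.minAreaRect(k); print(f,cv2.contourArea(k),np.array(q[0])+[x-w,y-w],q[1],q[2], (cv2.boxPoints(q)+[x-w,y-w]).tolist())
blob('pics/scene0.png',195,304,36); blob('pics/side0.png',180,170,20)
"
```

```text
t 38.72 grasp [0.5433 0.0393 0.4547] rot [179.9995   0.0416  -8.2352] F [ 0.3145 -0.4137 -0.4233] w 0.013318736525696883 j [ 24.732    4.4589   6.3353  -0.0222 -91.9116  57.0321]
 shift [-0.1579 -0.1396  0.0349] rows>= 3.7868831216108685 az total -5.835186561109907
pics/scene0.png 0.0 [208. 268.] (0.0, 0.0) 0.0 [[208.0, 268.0], [208.0, 268.0], [208.0, 268.0], [208.0, 268.0]]
pics/scene0.png 415.5 [194.0034 304.5165] (11.0082368850708, 57.87766647338867) 78.31063079833984 [[164.54960107803345, 304.98973846435547], [221.22691345214844, 293.2633972167969], [223.45724487304688, 304.04332733154297], [166.7799301147461, 315.76966857910156]]
pics/side0.png 152.5 [178.3361 169.8033] (28.55222511291504, 7.170065879821777) 50.19443130493164 [[166.44262313842773, 161.13114833831787], [171.95082092285156, 156.54098415374756], [190.22950744628906, 178.47541046142578], [184.72130966186523, 183.0655746459961]]
```

```bash
python3 -c "
from h import *
c=cal('scene');s=cal('side')
print(tri(c,[(194,304.5),(222.3,298.6),(165.7,310.4)],s,[(178.5,170),(187.5,181),(169,158.5)]))
a=np.radians(np.linspace(25.16,-35.0,25)); x=-.2*np.cos(a); z=.2*np.sin(a)
for i in range(24): print([round(x[i+1]-x[i],4),0,round(z[i]-z[i+1],4)],end=', ')
"
```

```text
[[0.4072 0.2289 0.3272 0.0015]
 [0.4061 0.1689 0.3244 0.0011]
 [0.4062 0.2877 0.3363 0.0056]]
[np.float64(-0.0035), 0, np.float64(0.008)], [np.float64(-0.0032), 0, np.float64(0.0081)], [np.float64(-0.0028), 0, np.float64(0.0083)], [np.float64(-0.0025), 0, np.float64(0.0084)], [np.float64(-0.0021), 0, np.float64(0.0085)], [np.float64(-0.0017), 0, np.float64(0.0086)], [np.float64(-0.0013), 0, np.float64(0.0086)], [np.float64(-0.001), 0, np.float64(0.0087)], [np.float64(-0.0006), 0, np.float64(0.0087)], [np.float64(-0.0002), 0, np.float64(0.0087)], [np.float64(0.0002), 0, np.float64(0.0087)], [np.float64(0.0006), 0, np.float64(0.0087)], [np.float64(0.0009), 0, np.float64(0.0087)], [np.float64(0.0013), 0, np.float64(0.0086)], [np.float64(0.0017), 0, np.float64(0.0086)], [np.float64(0.0021), 0, np.float64(0.0085)], [np.float64(0.0024), 0, np.float64(0.0084)], [np.float64(0.0028), 0, np.float64(0.0083)], [np.float64(0.0032), 0, np.float64(0.0082)], [np.float64(0.0035), 0, np.float64(0.008)], [np.float64(0.0039), 0, np.float64(0.0078)], [np.float64(0.0042), 0, np.float64(0.0077)], [np.float64(0.0045), 0, np.float64(0.0075)], [np.float64(0.0049), 0, np.float64(0.0073)],
```

Call:
{"op": "carry_out", "data": {"plan": [[[0,0,0],[0,0,-5.8],255],[[0,0,0],[0,0,0],255]]}}

```text
time_s: 38.88
tcp_pos: [0.5435, 0.0393, 0.6137]
eef_rot: [-180.0, 0.0, -2.5]
contact_force: [1.5, 0.7, 0.6]
gripper_width: 0.002
```

Call:
{"op": "carry_out", "data": {"plan": [[[0,0,0],[0,7,0],255],[[0,0,0],[0,7,0],255],[[0,0,0],[0,0,0],255],[[0,0,0],[0,0,0],255]]}}

```text
time_s: 39.22
tcp_pos: [0.5423, 0.039, 0.6142]
eef_rot: [-180.0, -13.8, -2.9]
contact_force: [-0.5, 0.1, -0.5]
gripper_width: 0.0004
```

```bash
python3 -c "
from h import *
go((.3985,.205,.43),-2.4)
go((.3985,.205,.36),-2.4)
"
```

```text
t 39.22 grasp [0.5802 0.0371 0.4598] rot [-179.9824  -13.8147   -2.8848] F [-0.4976  0.0549 -0.4528] w 0.0004233961782497433 j [ 27.3231  -0.55    -2.4919   7.092  -76.1548  58.8138]
 shift [-0.1915 -0.1586 -0.0164] rows>= 4.593014164619769 az total -0.4847733287535618
t 39.22 grasp [0.5802 0.0371 0.4598] rot [-179.9824  -13.8147   -2.8848] F [-0.4976  0.0549 -0.4528] w 0.0004233961782497433 j [ 27.3231  -0.55    -2.4919   7.092  -76.1548  58.8138]
 shift [-0.2082 -0.1585  0.0516] rows>= 4.9938486768962 az total -0.4847733287535618
```

Call:
{"op": "carry_out", "data": {"plan": [[[-0.024,-0.0198,-0.002],[0,0,0],255],[[-0.024,-0.0198,-0.002],[0,0,0],255],[[-0.024,-0.0198,-0.002],[0,0,0],255],[[-0.024,-0.0198,-0.002],[0,0,0],255],[[-0.024,-0.0198,-0.002],[0,0,0],255],[[-0.024,-0.0198,-0.002],[0,0,0],255],[[-0.024,-0.0198,-0.002],[0,0,0],255],[[-0.0235,-0.02,-0.002],[0,0,0],255],[[0,0,0],[0,0,0],255],[[0,0,0],[0,0,0],255]]}}

```text
time_s: 40.05
tcp_pos: [0.3612, 0.2082, 0.5835]
eef_rot: [179.9, -13.8, -2.7]
contact_force: [0.6, -0.5, 0.3]
gripper_width: 0.0004
```

```bash
python3 -c "
from h import *
go((.3985,.205,.363),-2.4)
"
```

```text
t 40.05 grasp [0.3991 0.2061 0.4291] rot [179.8837 -13.8289  -2.6606] F [ 0.6128 -0.5381  0.2686] w 0.00041232542956565394 j [ 63.5836 -13.1932 -19.3398  12.9451 -78.5883  21.7557]
 shift [-0.0163  0.001   0.064 ] rows>= 1.535274818054924 az total -0.26056372432614694
```

Contact search slowly.

Call:
{"op": "carry_out", "data": {"plan": [[[-0.005,0,0.02],[0,0,0],255],[[-0.005,0,0.02],[0,0,0],255],[[-0.004,0.001,0.015],[0,0,0],255],[[-0.002,0,0.008],[0,0,0],255],[[0,0,0],[0,0,0],255]]}}

```text
time_s: 40.47
tcp_pos: [0.3622, 0.2053, 0.5167]
eef_rot: [179.8, -13.8, -2.9]
contact_force: [0.2, 0.1, 1.1]
gripper_width: 0.0004
```

Call:
{"op": "carry_out", "data": {"plan": [[[-0.0005,0,0.002],[0,0,0],255],[[-0.0005,0,0.002],[0,0,0],255],[[0,0,0],[0,0,0],255]]}}

```text
time_s: 40.72
tcp_pos: [0.3621, 0.206, 0.5149]
eef_rot: [-180.0, -14.0, -2.8]
contact_force: [1.0, -0.8, 2.2]
gripper_width: 0.0005
```

```bash
python3 -c "
from h import *
go((.3985,.205,.358),-2.4)
"
```

```text
t 40.72 grasp [0.4007 0.2042 0.3606] rot [-179.952   -14.0491   -2.8427] F [ 1.0142 -0.7756  2.2442] w 0.000493478387133273 j [ 63.251  -12.7061 -27.7864  13.6726 -69.6279  19.7269]
 shift [-0.0028 -0.0007  0.002 ] rows>= 0.06704258616876305 az total -0.4427016237576993
```

```bash
python3 -c "
import numpy as np
t=np.radians(14);a=np.radians(np.linspace(25.16,-35.0,25)); x=-.2*np.cos(a); z=.2*np.sin(a)
dx=np.diff(x);dn=-np.diff(z); print(np.c_[dx*np.cos(t)+dn*np.sin(t), -dx*-np.sin(t)+dn*np.cos(t)].round(4).tolist())
"
```

```text
[[-0.0015, 0.0069], [-0.0011, 0.0071], [-0.0007, 0.0073], [-0.0004, 0.0075], [0.0, 0.0077], [0.0004, 0.0079], [0.0008, 0.0081], [0.0012, 0.0082], [0.0015, 0.0083], [0.0019, 0.0084], [0.0023, 0.0085], [0.0027, 0.0086], [0.003, 0.0087], [0.0034, 0.0087], [0.0037, 0.0087], [0.0041, 0.0087], [0.0044, 0.0087], [0.0047, 0.0087], [0.005, 0.0087], [0.0054, 0.0086], [0.0057, 0.0086], [0.0059, 0.0085], [0.0062, 0.0084], [0.0065, 0.0082]]
```

```bash
python3 -c "
import numpy as np
t=np.radians(14);a=np.radians(np.linspace(25.16,-35.0,25)); x=-.2*np.cos(a); z=.2*np.sin(a)
dx=np.diff(x);dn=-np.diff(z); print(np.c_[dx*np.cos(t)-dn*np.sin(t), dx*np.sin(t)+dn*np.cos(t)].round(4).tolist())
"
```

```text
[[-0.0054, 0.0069], [-0.0051, 0.0071], [-0.0048, 0.0073], [-0.0044, 0.0075], [-0.0041, 0.0077], [-0.0037, 0.0079], [-0.0034, 0.0081], [-0.003, 0.0082], [-0.0027, 0.0083], [-0.0023, 0.0084], [-0.0019, 0.0085], [-0.0016, 0.0086], [-0.0012, 0.0087], [-0.0008, 0.0087], [-0.0004, 0.0087], [-0.0, 0.0087], [0.0003, 0.0087], [0.0007, 0.0087], [0.0011, 0.0087], [0.0015, 0.0086], [0.0019, 0.0086], [0.0022, 0.0085], [0.0026, 0.0084], [0.003, 0.0082]]
```

Call:
{"op": "carry_out", "data": {"plan": [[[-0.0064,0,0.0069],[0,0,0],255],[[-0.0061,0,0.0071],[0,0,0],255],[[-0.0048,0,0.0073],[0,0,0],255],[[-0.0044,0,0.0075],[0,0,0],255],[[-0.0041,0,0.0077],[0,0,0],255],[[-0.0037,0,0.0079],[0,0,0],255],[[-0.0034,0,0.0081],[0,0,0],255],[[-0.003,0,0.0082],[0,0,0],255]]}}

```text
time_s: 41.38
tcp_pos: [0.3409, 0.207, 0.4456]
eef_rot: [-180.0, -13.9, -2.8]
contact_force: [-7.5, 1.8, 6.3]
gripper_width: 0.0004
```

```bash
python3 -c "
from h import *
a=np.radians(25.16-20.05); g=np.array([.406+.181,.205,.245])+[-.2*np.cos(a),0,.2*np.sin(a)]
print('expected grip',g)
go(g+[-.0075,0,.030],-2.4)
"
```

```text
expected grip [0.3878 0.205  0.2628]
t 41.38 grasp [0.3792 0.2052 0.2913] rot [-179.9589  -13.9388   -2.7757] F [-7.4964  1.8408  6.291 ] w 0.0003572357188934433 j [ 66.5557 -12.9204 -37.1559  14.8372 -61.5402  14.0544]
 shift [ 0.0015  0.0002 -0.0012] rows>= 0.03533101827909028 az total -0.37570025890138936
```

Call:
{"op": "carry_out", "data": {"plan": [[[-0.0022,0,0.0083],[0,0,0],255],[[-0.0018,0,0.0084],[0,0,0],255],[[-0.0016,0,0.0085],[0,0,0],255],[[-0.0014,0,0.0086],[0,0,0],255],[[-0.0012,0,0.0087],[0,0,0],255],[[-0.0008,0,0.0087],[0,0,0],255],[[-0.0004,0,0.0087],[0,0,0],255],[[0,0,0.0087],[0,0,0],255],[[0.0003,0,0.0087],[0,0,0],255]]}}

```text
time_s: 42.13
tcp_pos: [0.3509, 0.2062, 0.3682]
eef_rot: [180.0, -13.9, -2.8]
contact_force: [-6.6, 1.1, 6.7]
gripper_width: 0.0004
```

```bash
python3 -c "
from h import *
a=np.radians(25.16-17*2.507); g=np.array([.406+.181,.205,.245])+[-.2*np.cos(a),0,.2*np.sin(a)]
print('expected grip',g)
go(g+[-.0075,0,.030],-2.4)
"
```

```text
expected grip [0.3962 0.205  0.185 ]
t 42.13 grasp [0.3891 0.2043 0.2139] rot [179.991 -13.934  -2.785] F [-6.5896  1.1358  6.6731] w 0.00044817457286749364 j [ 64.4676  -8.2872 -44.9847  17.0868 -49.1147  11.9861]
 shift [-0.0002 -0.0007 -0.0012] rows>= 0.028463796611615598 az total -0.3850127069928817
```

Call:
{"op": "carry_out", "data": {"plan": [[[0.0007,0,0.0087],[0,0,0],255],[[0.0011,0,0.0087],[0,0,0],255],[[0.0015,0,0.0086],[0,0,0],255],[[0.0019,0,0.0086],[0,0,0],255],[[0.0022,0,0.0085],[0,0,0],255],[[0.0026,0,0.0084],[0,0,0],255],[[0.002,0,0.006],[0,0,0],255]]}}

```text
time_s: 42.72
tcp_pos: [0.3763, 0.2049, 0.3153]
eef_rot: [180.0, -13.9, -2.8]
contact_force: [-14.2, 1.9, 12.2]
gripper_width: 0.0003
```

```bash
python3 -c "
from h import *
a=np.radians(-35); g=np.array([.406+.181,.205,.245])+[-.2*np.cos(a),0,.2*np.sin(a)]
print('expected grip',g)
go(g+[-.0075,0,.030],-2.4)
"
```

```text
expected grip [0.4232 0.205  0.1303]
t 42.72 grasp [0.4145 0.2029 0.161 ] rot [179.9696 -13.9209  -2.7844] F [-14.2331   1.9491  12.1941] w 0.00032784089154994745 j [ 59.9397  -2.2128 -48.6076  19.9448 -38.8715  12.1955]
 shift [ 0.0008 -0.0021  0.0009] rows>= 0.05079204212311438 az total -0.38444765818906035
```

Call:
{"op": "carry_out", "data": {"plan": [[[0.0005,0,0.002],[0,0,0],255],[[0,0,0],[0,0,0],255]]}}

```text
time_s: 42.88
tcp_pos: [0.3771, 0.2049, 0.3141]
eef_rot: [180.0, -13.9, -2.8]
contact_force: [-18.8, 1.5, 16.4]
gripper_width: 0.0004
```

Call:
{"op": "carry_out", "data": {"plan": [[[0.0005,0,0.002],[0,0,0],255],[[0,0,0],[0,0,0],255]]}}

```text
time_s: 43.05
tcp_pos: [0.3776, 0.2047, 0.3135]
eef_rot: [-180.0, -13.9, -2.8]
contact_force: [-44.1, -0.7, 41.6]
gripper_width: 0.0004
```

End stop reached (force jumped from 25 to 60 N). Easing back up along the same arc.

Call:
{"op": "carry_out", "data": {"plan": [[[-0.0008,0,-0.003],[0,0,0],255],[[-0.0015,0,-0.005],[0,0,0],255],[[-0.0026,0,-0.0084],[0,0,0],255],[[-0.0022,0,-0.0085],[0,0,0],255],[[-0.0019,0,-0.0086],[0,0,0],255],[[-0.0015,0,-0.0086],[0,0,0],255],[[-0.0011,0,-0.0087],[0,0,0],255],[[-0.0007,0,-0.0087],[0,0,0],255],[[-0.0003,0,-0.0087],[0,0,0],255],[[0,0,-0.0087],[0,0,0],255],[[0.0004,0,-0.0087],[0,0,0],255],[[0.0008,0,-0.0087],[0,0,0],255]]}}

```text
time_s: 44.05
tcp_pos: [0.3451, 0.2069, 0.4023]
eef_rot: [-180.0, -14.1, -2.7]
contact_force: [3.4, -0.3, 5.6]
gripper_width: 0.0004
```

```bash
python3 -c "
from h import *
s=r.get_state(); T=Ro.from_euler('xyz',s['eef_rot'],degrees=True)
g=s['tcp_pos']+T.apply([0,0,.159])+[.0075,0,-.03]-np.array([.587,.205,.245]); print(g,np.hypot(g[0],g[2]),'ang',np.degrees(np.arctan2(g[2],-g[0])),s['contact_force'])
"
```

```text
[-0.1957  0.0002 -0.0269] 0.19756346307370648 ang -7.816846809198995 [ 3.4257 -0.3078  5.5839]
```

Call:
{"op": "carry_out", "data": {"plan": [[[0.0008,0,-0.0087],[0,0,0],255],[[0.0012,0,-0.0087],[0,0,0],255],[[0.0014,0,-0.0086],[0,0,0],255],[[0.0018,0,-0.0085],[0,0,0],255],[[0.0023,0,-0.0084],[0,0,0],255],[[0.0027,0,-0.0083],[0,0,0],255],[[0.003,0,-0.0082],[0,0,0],255],[[0.0034,0,-0.0081],[0,0,0],255],[[0.0037,0,-0.0079],[0,0,0],255],[[0.0041,0,-0.0077],[0,0,0],255]]}}

```text
time_s: 44.88
tcp_pos: [0.3488, 0.2065, 0.4885]
eef_rot: [180.0, -14.0, -2.8]
contact_force: [1.6, -0.1, 2.8]
gripper_width: 0.0004
```

```bash
python3 -c "
from h import *
s=r.get_state(); T=Ro.from_euler('xyz',s['eef_rot'],degrees=True)
g=s['tcp_pos']+T.apply([0,0,.159])+[.0075,0,-.03]-np.array([.587,.205,.245]); print(g,np.hypot(g[0],g[2]),'ang',np.degrees(np.arctan2(g[2],-g[0])),s['contact_force'])
"
```

```text
[-0.1923 -0.0005  0.0592] 0.2012441664262001 ang 17.10832483220997 [ 1.6495 -0.1328  2.7629]
```

Call:
{"op": "carry_out", "data": {"plan": [[[0.0038,0,-0.006],[0,0,0],255],[[0.0038,0,-0.006],[0,0,0],255],[[0.004,0,-0.006],[0,0,0],255],[[0.004,0,-0.005],[0,0,0],255],[[0.003,0,-0.004],[0,0,0],255],[[0.001,0,-0.004],[0,0,0],255],[[0,0,-0.004],[0,0,0],255],[[0,0,-0.004],[0,0,0],255],[[0,0,-0.01],[0,0,0],255],[[0,0,-0.02],[0,0,0],255],[[0,0,-0.03],[0,0,0],255],[[0,0,-0.03],[0,0,0],255]]}}

```text
time_s: 45.88
tcp_pos: [0.3359, 0.2067, 0.619]
eef_rot: [179.9, -14.0, -2.8]
contact_force: [0.9, 0.2, 0.9]
gripper_width: 0.0004
```

```bash
python3 -c "
from h import *
go((.545,.037,.455),-2.4)
s=r.capture('side'); cv2.imwrite('pics/s7.png',s[:,:,::-1]); a=cv2.imread('pics/side0.png').astype(int); b=cv2.imread('pics/s7.png').astype(int)
im=b[150:192,160:200]; m=(im.max(2)<48).astype(np.uint8)
for k in cv2.findContours(m,0,2)[0]:
  if cv2.contourArea(k)>40: q=cv2.minAreaRect(k); print(np.array(q[0])+[160,150],q[1])
"
```

```text
t 45.88 grasp [0.3742 0.2047 0.4647] rot [179.9302 -13.9642  -2.7858] F [0.8625 0.2085 0.9012] w 0.00041239745017588485 j [ 67.6906 -15.5734 -16.7127  13.2363 -84.3312  18.725 ]
 shift [0.1711 0.1591 0.0527] rows>= 4.103984449950268 az total -0.38577668676236954
[178.48 169.64] (28.400001525878906, 6.0)
```

Lever is back up: grip blob at (178.5,169.6), same as the start.

Call:
{"op": "carry_out", "data": {"plan": [[[0.0285,0.0265,0.0068],[0,0,0],0],[[0.0285,0.0265,0.0068],[0,0,0],0],[[0.0285,0.0265,0.0068],[0,0,0],0],[[0.0285,0.0265,0.0068],[0,0,0],0],[[0.0285,0.0265,0.0068],[0,0,0],0],[[0.0285,0.0265,0.0068],[0,0,0],0],[[0,0,0],[0,-7,0],0],[[0,0,0],[0,-7,0],0],[[0,0,0],[0,0,7],0],[[0,0,0],[0,0,7],0],[[0,0,0],[0,0,7],0],[[0,0,0],[0,0,7],0]]}}

```text
time_s: 46.93
tcp_pos: [0.5044, 0.0399, 0.6197]
eef_rot: [180.0, 0.0, -31.1]
contact_force: [-0.3, 0.1, -0.2]
gripper_width: 0.0745
```

Call:
{"op": "carry_out", "data": {"plan": [[[0,0,0],[0,0,7],0],[[0,0,0],[0,0,7],0],[[0,0,0],[0,0,7],0],[[0,0,0],[0,0,7],0],[[0,0,0],[0,0,7],0],[[0,0,0],[0,0,7],0],[[0,0,0],[0,0,7],0],[[0,0,0],[0,0,7],0],[[0,0,0],[0,0,5.5],0],[[0,0,0],[0,0,0],0],[[0,0,0],[0,0,0],0]]}}

```text
time_s: 47.85
tcp_pos: [0.5042, 0.0399, 0.6198]
eef_rot: [-180.0, 0.0, -92.1]
contact_force: [-0.5, 0.1, 0.8]
gripper_width: 0.0874
```

```bash
python3 -c "
from h import *
go((.5424,.037,.0845),-92.4)
"
```

```text
t 47.85 grasp [0.5042 0.0399 0.4608] rot [-179.9951    0.0045  -92.0948] F [-0.541   0.0936  0.7672] w 0.08740911369028559 j [ 26.8139   0.4519   2.8479  -0.0016 -92.3895 -28.9088]
 shift [ 0.0016 -0.0383  0.3763] rows>= 9.024435308062275 az total 0.3051740698885226
```

Call:
{"op": "carry_out", "data": {"plan": [[[0.0016,-0.0383,0.01],[0,0,0.3],0],[[0,0,0.036],[0,0,0],0],[[0,0,0.036],[0,0,0],0],[[0,0,0.036],[0,0,0],0],[[0,0,0.036],[0,0,0],0],[[0,0,0.036],[0,0,0],0],[[0,0,0.036],[0,0,0],0],[[0,0,0.036],[0,0,0],0],[[0,0,0.036],[0,0,0],0],[[0,0,0.036],[0,0,0],0],[[0,0,0.022],[0,0,0],0],[[0,0,0],[0,0,0],0]]}}

```text
time_s: 48.85
tcp_pos: [0.5407, 0.0362, 0.2589]
eef_rot: [179.5, -0.2, -92.5]
contact_force: [-0.2, 0.2, 0.0]
gripper_width: 0.0876
```

```bash
python3 -c "
from h import *
go((.5424,.037,.0845),-92.4)
"
```

```text
t 48.85 grasp [0.5394 0.0357 0.0999] rot [179.5409  -0.1692 -92.4516] F [-0.2241  0.2452  0.0302] w 0.08755349287201966 j [ 24.5298  16.4482 -26.6563  -0.0781 -47.3814 -26.9289]
 shift [-0.0014 -0.003   0.0153] rows>= 0.3678938925319255 az total -0.051565933357949234
```

Call:
{"op": "carry_out", "data": {"plan": [[[-0.0012,-0.003,0.0145],[0,0,0],0],[[0,0,0],[0,0,0],0],[[0,0,0],[0,0,0],255],[[0,0,0],[0,0,0],255],[[0,0,0],[0,0,0],255],[[0,0,0],[0,0,0],255],[[0,0,0],[0,0,0],255],[[0,0,0],[0,0,0],255],[[0,0,0],[0,0,0],255],[[0,0,0],[0,0,0],255],[[0,0,0],[0,0,0],255],[[0,0,0],[0,0,0],255]]}}

```text
time_s: 49.85
tcp_pos: [0.5431, 0.037, 0.2496]
eef_rot: [179.7, -0.1, -92.6]
contact_force: [-16.0, 1.6, 18.2]
gripper_width: 0.0377
```

Call:
{"op": "carry_out", "data": {"plan": [[[0,0,0],[0,0,0],255],[[0,0,0],[0,0,0],255],[[0,0,0],[0,0,0],255]]}}

```text
time_s: 50.1
tcp_pos: [0.5431, 0.037, 0.2496]
eef_rot: [179.7, -0.1, -92.6]
contact_force: [-16.4, 1.6, 17.3]
gripper_width: 0.0377
```

```bash
python3 -c "
from h import *
go((.5336,-.1635,.0845),-92.4)
"
```

```text
t 50.1 grasp [0.5422 0.0368 0.0906] rot [179.689   -0.0954 -92.6196] F [-16.4444   1.5725  17.294 ] w 0.03765956521588321 j [ 24.5088  17.2846 -26.9682  -0.079  -46.0674 -27.0736]
 shift [ 0.2005 -0.0006  0.0064] rows>= 4.807448274207331 az total -0.21956487843982586
```

Call:
{"op": "carry_out", "data": {"plan": [[[0,0.002,-0.0015],[0,0,0],255],[[0.008,0,0],[0,0,0],255],[[0.018,0,0],[0,0,0],255],[[0.02,0,0],[0,0,0],255],[[0.02,0,0],[0,0,0],255],[[0.02,0,0],[0,0,0],255],[[0.02,0,0],[0,0,0],255],[[0.02,0,0],[0,0,0],255],[[0.02,0,0],[0,0,0],255],[[0.02,0,0],[0,0,0],255],[[0.018,0,0],[0,0,0],255],[[0.012,0,0],[0,0,0],255]]}}

```text
time_s: 51.1
tcp_pos: [0.5338, -0.1591, 0.2498]
eef_rot: [179.9, 0.0, -92.7]
contact_force: [-1.9, 4.7, -3.2]
gripper_width: 0.037
```

Call:
{"op": "carry_out", "data": {"plan": [[[0.005,0,0],[0,0,0],255],[[0.001,0,0],[0,0,0],255],[[0,0,0],[0,0,0],255]]}}

```text
time_s: 51.35
tcp_pos: [0.5337, -0.1628, 0.2497]
eef_rot: [179.9, 0.1, -92.7]
contact_force: [-3.7, 10.3, -3.3]
gripper_width: 0.0377
```

```bash
python3 -c "
from h import *
go((.5336,-.1635,.0845),-92.4)
"
```

```text
t 51.35 grasp [ 0.5334 -0.1624  0.0907] rot [179.8935   0.1437 -92.6524] F [-3.6512 10.2677 -3.3   ] w 0.03766848324090579 j [  3.0839  18.3302 -25.2642  -0.2118 -46.4974  -5.5902]
 shift [ 0.0011 -0.0003  0.0062] rows>= 0.1497343301984923 az total -0.252358084039912
```

Call:
{"op": "carry_out", "data": {"plan": [[[0,0,0],[0,0,0],0],[[0,0,0],[0,0,0],0],[[0,0,0],[0,0,0],0],[[0,0,0],[0,0,0],0],[[0,0,-0.03],[0,0,0],0],[[0,0,-0.04],[0,0,0],0],[[0,0,-0.04],[0,0,0],0],[[0,0,-0.04],[0,0,0],0],[[-0.032,0,-0.03],[0,0,0],0],[[-0.032,0,0],[0,0,0],0],[[-0.032,0,0],[0,0,-7],0],[[0,0,0],[0,0,-7],0]]}}

```text
time_s: 52.35
tcp_pos: [0.5388, -0.0662, 0.4304]
eef_rot: [-179.8, 0.0, -78.2]
contact_force: [-0.9, -0.6, -0.6]
gripper_width: 0.0873
```

Call:
{"op": "carry_out", "data": {"plan": [[[0,0,0],[0,0,-7],0],[[0,0,0],[0,0,-7],0],[[0,0,0],[0,0,-7],0],[[0,0,0],[0,0,-7],0],[[0,0,0],[0,0,-7],0],[[0,0,0],[0,0,-7],0],[[0,0,0],[0,0,-7],0],[[0,0,0],[0,0,-7],0],[[0,0,0],[0,0,-7],0],[[0,0,0],[0,0,-7],0],[[0,0,0],[0,0,-6],0],[[0,0,0],[0,0,0],0]]}}

```text
time_s: 53.35
tcp_pos: [0.5387, -0.0697, 0.4294]
eef_rot: [180.0, -0.0, -2.3]
contact_force: [0.6, -0.6, -0.4]
gripper_width: 0.0876
```

```bash
python3 -c "
from h import *
r.capture('wrist')
go((.5445,-.0685,.0685),-2.4)
snap('wrist','w10')
"
```

```text
t 53.4 grasp [ 0.5387 -0.0697  0.2703] rot [179.9891  -0.0227  -2.6889] F [ 0.4651 -0.639   0.0526] w 0.08745724848615113 j [ 13.3145   7.1957 -13.8429   0.0179 -68.9427  73.9901]
 shift [ 0.0056 -0.0015  0.2018] rows>= 4.8404850449953685 az total -0.2889224807402968
```

View pics/w10.png

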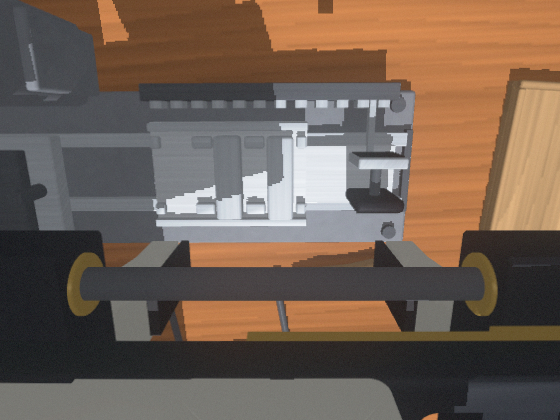

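```bash
python3 -c "
from h import *
c=cal('wrist'); im=cv2.imread('pics/w10.png'); 
print(im[200,205:300].mean(1).astype(int).tolist())
print(im[160,205:300].mean(1).astype(int).tolist())
P=onz(c,[(267.5,160),(293.5,160),(215,160),(242.5,160)],.064); print(P)
"
```

```text
[130, 131, 131, 131, 131, 128, 129, 130, 131, 131, 127, 172, 192, 140, 120, 121, 124, 202, 214, 217, 218, 222, 220, 219, 220, 220, 220, 221, 224, 225, 224, 223, 219, 219, 202, 187, 139, 112, 219, 231, 230, 228, 228, 158, 134, 136, 133, 135, 136, 133, 136, 135, 137, 137, 135, 134, 136, 136, 137, 225, 232, 232, 171, 184, 206, 220, 220, 222, 225, 224, 221, 222, 223, 227, 223, 224, 222, 224, 223, 225, 227, 225, 226, 223, 222, 221, 203, 177, 206, 234, 237, 168, 137, 137, 138]
[130, 131, 129, 132, 131, 130, 132, 132, 129, 119, 119, 117, 117, 114, 119, 117, 118, 116, 119, 121, 118, 120, 121, 119, 123, 118, 117, 123, 120, 121, 123, 120, 120, 115, 112, 107, 111, 128, 133, 132, 133, 133, 132, 131, 134, 132, 135, 134, 136, 134, 134, 135, 133, 134, 133, 137, 133, 135, 133, 134, 134, 130, 118, 124, 125, 123, 121, 123, 124, 124, 125, 126, 127, 125, 125, 124, 125, 122, 201, 214, 220, 218, 216, 217, 215, 212, 198, 181, 204, 230, 233, 234, 233, 233, 233]
[[ 0.5618 -0.0572  0.064 ]
 [ 0.5606 -0.0825  0.064 ]
 [ 0.5643 -0.0062  0.064 ]
 [ 0.563  -0.0329  0.064 ]]
```

Both bars are still seated, in nests 1 (280,177) and 2 (228,177), with measured spacing 51 mm. Picking the nest 1 bar with narrow jaws.

Call:
{"op": "carry_out", "data": {"plan": [[[0.0056,-0.0012,0],[0,0,-0.3],166],[[0,0,0.03],[0,0,0],166],[[0,0,0.03],[0,0,0],166],[[0,0,0.03],[0,0,0],166],[[0,0,0.02],[0,0,0],166],[[0,0,0],[0,0,0],166],[[0,0,0],[0,0,0],166],[[0,0,0],[0,0,0],166],[[0,0,0],[0,0,0],166]]}}

```text
time_s: 54.2
tcp_pos: [0.5452, -0.0687, 0.3209]
eef_rot: [-180.0, -0.2, -2.3]
contact_force: [0.1, 0.2, 0.4]
gripper_width: 0.0339
```

```bash
python3 -c "
from h import *
go((.5445,-.0688,.0685),-2.4)
"
```

```text
t 54.2 grasp [ 0.5457 -0.0686  0.1619] rot [-179.9808   -0.1694   -2.3074] F [0.0754 0.155  0.373 ] w 0.03392745446543999 j [ 13.2618  12.8325 -21.9735   0.0329 -55.0256  74.4119]
 shift [-0.0015  0.0003  0.0934] rows>= 2.239771906857383 az total 0.09258610520529942
```

Call:
{"op": "carry_out", "data": {"plan": [[[-0.0012,0.0003,0.03],[0,0,0.1],166],[[0,0,0.025],[0,0,0],166],[[0,0,0.015],[0,0,0],166],[[0,0,0],[0,0,0],166],[[0,0,0],[0,0,0],166]]}}

```text
time_s: 54.62
tcp_pos: [0.5436, -0.069, 0.2499]
eef_rot: [180.0, -0.0, -2.4]
contact_force: [0.4, -0.2, -0.1]
gripper_width: 0.0304
```

Call:
{"op": "carry_out", "data": {"plan": [[[0,0,0.01],[0,0,0],166],[[0,0,0.008],[0,0,0],166],[[0,0,0],[0,0,0],166],[[0,0,0],[0,0,0],166]]}}

```text
time_s: 54.95
tcp_pos: [0.5431, -0.069, 0.2311]
eef_rot: [180.0, 0.0, -2.4]
contact_force: [-0.1, 0.2, 0.0]
gripper_width: 0.0302
```

```bash
python3 -c "
from h import *
go((.5445,-.0688,.0685),-2.4)
"
```

```text
t 54.95 grasp [ 0.5431 -0.069   0.0721] rot [179.9945   0.0121  -2.3971] F [-0.0522  0.1911  0.0051] w 0.030219431621734655 j [ 13.2644  18.8669 -27.7714   0.0029 -43.3748  74.3363]
 shift [ 0.0014 -0.0003  0.0036] rows>= 0.08608044760925847 az total 0.002867183624317704
```

No contact. Final 3.5 mm, grip, lift.

Call:
{"op": "carry_out", "data": {"plan": [[[0.0012,0,0.0035],[0,0,0],166],[[0,0,0],[0,0,0],166],[[0,0,0],[0,0,0],255],[[0,0,0],[0,0,0],255],[[0,0,0],[0,0,0],255],[[0,0,0],[0,0,0],255],[[0,0,0],[0,0,0],255]], "grip_force": 35}}

```text
time_s: 55.53
tcp_pos: [0.5444, -0.069, 0.2276]
eef_rot: [-180.0, -0.0, -2.4]
contact_force: [-1.0, 0.5, 0.7]
gripper_width: 0.0254
```

```bash
python3 -c "
from h import *
go((.5445,-.0688,.28),-2.4)
"
```

```text
t 55.53 grasp [ 0.5445 -0.069   0.0686] rot [-179.9945   -0.019    -2.3921] F [-0.9612  0.5364  0.6852] w 0.025449391334479342 j [ 13.2316  19.2303 -27.8036  -0.0003 -42.9463  74.3766]
 shift [ 0.0001 -0.0002 -0.2114] rows>= 5.068401024503475 az total 0.007915737572943726
```

Call:
{"op": "carry_out", "data": {"plan": [[[0,0,-0.01],[0,0,0],255],[[0,0,-0.03],[0,0,0],255],[[0,0,-0.04],[0,0,0],255],[[0,0,-0.04],[0,0,0],255],[[0,0,-0.04],[0,0,0],255],[[0,0,-0.03],[0,0,0],255],[[0,0,0],[0,0,0],255]]}}

```text
time_s: 56.12
tcp_pos: [0.5452, -0.0693, 0.4256]
eef_rot: [-180.0, -0.6, -2.3]
contact_force: [1.7, -0.5, -2.7]
gripper_width: 0.0255
```

```bash
python3 -c "
from h import *
go((.505,-.28,.28),-96.7)
"
```

```text
t 56.12 grasp [ 0.547  -0.0693  0.2666] rot [-179.9559   -0.6336   -2.3471] F [ 1.6706 -0.4808 -2.6934] w 0.025533326965597725 j [ 13.2259   7.7547 -13.737    0.1378 -67.8862  74.3761]
 shift [-0.0332  0.2122 -0.014 ] rows>= 5.089589630065014 az total 94.35289489812429
```

Call:
{"op": "carry_out", "data": {"plan": [[[-0.0055,0.0354,-0.002],[0,0,0],255],[[-0.0055,0.0354,-0.002],[0,0,0],255],[[-0.0055,0.0354,-0.002],[0,0,0],255],[[-0.0055,0.0354,-0.002],[0,0,0],255],[[-0.0055,0.0354,-0.002],[0,0,0],255],[[-0.0055,0.0354,-0.002],[0,0,0],255],[[0,0,0],[0,0,7],255],[[0,0,0],[0,0,7],255],[[0,0,0],[0,0,7],255],[[0,0,0],[0,0,7],255],[[0,0,0],[0,0,7],255],[[0,0,0],[0,0,7],255]]}}

```text
time_s: 57.12
tcp_pos: [0.5018, -0.2798, 0.429]
eef_rot: [180.0, 0.1, -44.8]
contact_force: [-0.6, -0.8, -3.1]
gripper_width: 0.0255
```

Call:
{"op": "carry_out", "data": {"plan": [[[0,0,0],[0,0,7],255],[[0,0,0],[0,0,7],255],[[0,0,0],[0,0,7],255],[[0,0,0],[0,0,7],255],[[0,0,0],[0,0,7],255],[[0,0,0],[0,0,7],255],[[0,0,0],[0,0,7],255],[[0,0,0],[0,0,3.3],255],[[0,0,0],[0,0,0],255],[[0,0,0],[0,0,0],255]]}}

```text
time_s: 57.95
tcp_pos: [0.5021, -0.2798, 0.4292]
eef_rot: [179.9, 0.0, -96.6]
contact_force: [-0.6, -0.1, -3.5]
gripper_width: 0.0255
```

```bash
python3 -c "
from h import *
import pickle
r.capture('wrist'); go((.51,-.379,.05),-96.7)
c=cal('wrist'); im=snap('wrist','w11'); pickle.dump(c,open('w11.pkl','wb'))
print(proj(c,[(.636,-.3325,.022),(.614,-.453,.022),(.387,-.429,.022),(.402,-.302,.022)]))
"
```

```text
t 58.0 grasp [ 0.5021 -0.2797  0.2703] rot [179.9506   0.0169 -96.5596] F [-0.0718 -0.4891 -4.5367] w 0.0258636482137819 j [ -9.6406  10.2994 -10.0772  -0.0152 -69.6736   3.0863]
 shift [ 0.0978 -0.0194  0.2203] rows>= 5.281819163184693 az total 0.1404214330023308
[[151.7518 142.1017]
 [148.8069  17.5827]
 [378.8319  15.3854]
 [370.3793 145.5174]]
```

View pics/w11.png

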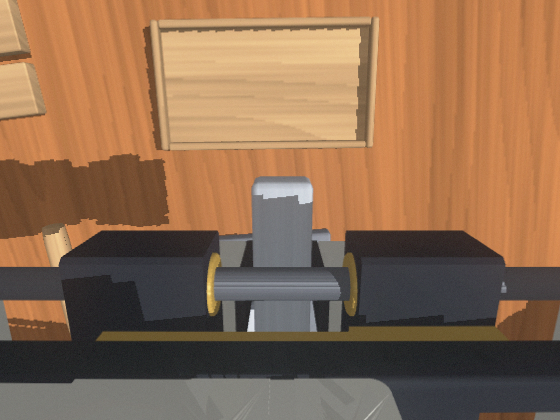

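Tray outer corners are at (161,150), (151,20), (378,17) and (372,147).

```bash
python3 -c "
from h import *
import pickle
c=pickle.load(open('w11.pkl','rb'))
P=onz(c,[(161,150),(151,20),(378,17),(372,147)],.022); print(P)
m=P.mean(0); e=(P[0]-P[3]+P[1]-P[2])/2; y=np.degrees(np.arctan2(e[1],e[0])); print('centre',m,'yaw',y,np.linalg.norm(e),np.linalg.norm(P[0]-P[1]),np.linalg.norm(P[2]-P[3]))
u=np.array([np.cos(np.radians(y)),np.sin(np.radians(y)),0])
for s in (-.028,.028): t=m+s*u; print(t); go((t[0],t[1],.0305),y-90)
"
```

```text
[[ 0.6278 -0.323   0.022 ]
 [ 0.6123 -0.4506  0.022 ]
 [ 0.3879 -0.4276  0.022 ]
 [ 0.4003 -0.3002  0.022 ]]
centre [ 0.5071 -0.3754  0.022 ] yaw -5.785806099951353 0.22706181653858143 0.1284959588964582 0.12802573355496832
[ 0.4792 -0.3725  0.022 ]
t 58.05 grasp [ 0.5022 -0.2798  0.2704] rot [179.9626   0.0128 -96.5794] F [-0.5325  0.8696 -2.8353] w 0.0255269807713593 j [ -9.6423  10.2997 -10.0698  -0.0115 -69.6685   3.0669]
 shift [0.0948 0.012  0.2398] rows>= 5.751757652822411 az total -0.7936157483714794
[ 0.5349 -0.3782  0.022 ]
t 58.05 grasp [ 0.5022 -0.2798  0.2704] rot [179.9626   0.0128 -96.5794] F [-0.5325  0.8696 -2.8353] w 0.0255269807713593 j [ -9.6423  10.2997 -10.0698  -0.0115 -69.6685   3.0669]
 shift [ 0.094  -0.044   0.2398] rows>= 5.75088495137551 az total -0.7936157483714794
```

Call:
{"op": "carry_out", "data": {"plan": [[[0.0313,-0.0147,0],[0,0,-0.8],255],[[0.0313,-0.0147,0],[0,0,0],255],[[0.0313,-0.0147,0],[0,0,0],255],[[0,0,0.036],[0,0,0],255],[[0,0,0.036],[0,0,0],255],[[0,0,0.036],[0,0,0],255],[[0,0,0.036],[0,0,0],255],[[0,0,0.036],[0,0,0],255],[[0,0,0.02],[0,0,0],255],[[0,0,0.015],[0,0,0],255],[[0,0,0],[0,0,0],255],[[0,0,0],[0,0,0],255]]}}

```text
time_s: 59.05
tcp_pos: [0.5362, -0.378, 0.2139]
eef_rot: [179.9, 0.0, -95.8]
contact_force: [0.2, -0.9, -2.6]
gripper_width: 0.0259
```

```bash
python3 -c "
from h import *
go((.5349,-.378,.0306),-95.8)
"
```

```text
t 59.05 grasp [ 0.5359 -0.378   0.0549] rot [179.8797   0.0147 -95.8296] F [ 0.2254 -0.9287 -2.5663] w 0.025868933992201457 j [-18.1825  28.4549 -14.1693   0.0155 -47.4964  12.3424]
 shift [0.0001 0.0009 0.0243] rows>= 0.5822055231392206 az total -0.02956320782345756
```

Call:
{"op": "carry_out", "data": {"plan": [[[0,0.001,0.01],[0,0,0],255],[[0,0,0.008],[0,0,0],255],[[0,0,0.004],[0,0,0],255],[[0,0,0.0015],[0,0,0],255],[[0,0,0],[0,0,0],255],[[0,0,0],[0,0,0],255]]}}

```text
time_s: 59.55
tcp_pos: [0.5354, -0.378, 0.1914]
eef_rot: [-180.0, -0.0, -95.9]
contact_force: [0.2, -0.3, -3.0]
gripper_width: 0.0254
```

```bash
python3 -c "
from h import *
go((.5349,-.378,.0306),-95.8)
"
```

```text
t 59.55 grasp [ 0.5355 -0.378   0.0324] rot [-179.9785   -0.0127  -95.8833] F [ 0.1785 -0.2777 -3.0078] w 0.025397063024859685 j [-18.1996  29.906  -15.3017   0.011  -44.7686  12.3085]
 shift [0.0001 0.0006 0.0018] rows>= 0.042630337385600105 az total -0.08329224831101101
```

Call:
{"op": "carry_out", "data": {"plan": [[[0,0,0.001],[0,0,0],255],[[0,0,0.001],[0,0,0],255],[[0,0,0],[0,0,0],255],[[0,0,0],[0,0,0],150],[[0,0,0],[0,0,0],120],[[0,0,0],[0,0,0],120],[[0,0,-0.01],[0,0,0],120],[[0,0,-0.03],[0,0,0],120],[[0,0,-0.036],[0,0,0],120],[[0,0,-0.036],[0,0,0],120],[[0,0,-0.036],[0,0,0],120],[[0,0,-0.036],[0,0,0],120]]}}

```text
time_s: 60.55
tcp_pos: [0.5348, -0.3778, 0.376]
eef_rot: [-180.0, -0.0, -95.9]
contact_force: [0.3, -0.8, -0.8]
gripper_width: 0.0466
```

Call:
{"op": "carry_out", "data": {"plan": [[[0,0,-0.036],[0,0,-7],120],[[0,0,-0.03],[0,0,-7],120],[[0,0,0],[0,0,-7],120],[[0,0,0],[0,0,-7],120],[[0,0,0],[0,0,-7],120],[[0,0,0],[0,0,-7],120],[[0,0,0],[0,0,-7],120],[[0,0,0],[0,0,-7],120],[[0,0,0],[0,0,-7],120],[[0,0,0],[0,0,-7],120],[[0,0,0],[0,0,-7],120],[[0,0,0],[0,0,-7],120]]}}

```text
time_s: 61.55
tcp_pos: [0.535, -0.3778, 0.4401]
eef_rot: [180.0, -0.0, -11.5]
contact_force: [-0.1, -0.4, 0.6]
gripper_width: 0.0465
```

```bash
python3 -c "
from h import *
go((.5468,-.0171,.0685),-2.4)
"
```

```text
t 61.55 grasp [ 0.5351 -0.3779  0.2811] rot [179.9875  -0.039  -11.5462] F [-0.103  -0.3649  0.5783] w 0.046540713557339734 j [-18.2005  17.5859   1.0038   0.0082 -73.3776  96.652 ]
 shift [-0.0609 -0.3559  0.2124] rows>= 8.53419575319995 az total -9.146158933391177
```

Call:
{"op": "carry_out", "data": {"plan": [[[-0.0061,-0.0356,0],[0,0,0],120],[[-0.0061,-0.0356,0],[0,0,0],120],[[-0.0061,-0.0356,0],[0,0,0],120],[[-0.0061,-0.0356,0],[0,0,0],120],[[-0.0061,-0.0356,0],[0,0,0],120],[[-0.0061,-0.0356,0],[0,0,0],120],[[-0.0061,-0.0356,0],[0,0,0],120],[[-0.0061,-0.0356,0],[0,0,0],120],[[-0.0061,-0.0356,0],[0,0,0],120],[[-0.0061,-0.0356,0],[0,0,0],120],[[0,0,0],[0,0,-4.6],120],[[0,0,0],[0,0,-4.5],120]]}}

```text
time_s: 62.55
tcp_pos: [0.5487, -0.0148, 0.4401]
eef_rot: [-180.0, -0.1, -2.4]
contact_force: [-0.2, -1.1, 0.4]
gripper_width: 0.0465
```

Call:
{"op": "carry_out", "data": {"plan": [[[0,0,0.03],[0,0,0],120],[[0,0,0.036],[0,0,0],120],[[0,0,0.036],[0,0,0],120],[[0,0,0.036],[0,0,0],120],[[0,0,0],[0,0,0],120],[[0,0,0],[0,0,0],120]]}}

```text
time_s: 63.05
tcp_pos: [0.5487, -0.0171, 0.3009]
eef_rot: [179.9, 0.2, -2.8]
contact_force: [-0.2, -0.3, 0.9]
gripper_width: 0.0464
```

```bash
python3 -c "
from h import *
go((.5468,-.0171,.0685),-2.4)
"
```

```text
t 63.05 grasp [ 0.5482 -0.0174  0.1419] rot [179.9103   0.1662  -2.7793] F [-0.2378 -0.3204  0.9452] w 0.046356240332802515 j [ 18.6678  14.1038 -23.2834   0.0285 -52.8004  68.5357]
 shift [-0.0012 -0.0003  0.0734] rows>= 1.760406896195007 az total -0.37933362475786225
```

Call:
{"op": "carry_out", "data": {"plan": [[[-0.0015,0,0.03],[0,0,-0.4],120],[[0,0,0.022],[0,0,0],120],[[0,0,0.013],[0,0,0],120],[[0,0,0.008],[0,0,0],120],[[0,0,0],[0,0,0],120],[[0,0,0],[0,0,0],120]]}}

```text
time_s: 63.55
tcp_pos: [0.5485, -0.0167, 0.23]
eef_rot: [-180.0, -0.1, -2.4]
contact_force: [-0.6, 0.0, 0.7]
gripper_width: 0.0465
```

Call:
{"op": "carry_out", "data": {"plan": [[[0,0,0],[0,0,0],255],[[0,0,0],[0,0,0],255],[[0,0,0],[0,0,0],255],[[0,0,0],[0,0,0],255],[[0,0,0],[0,0,0],255],[[0,0,0],[0,0,0],255],[[0,0,0],[0,0,0],255],[[0,0,0],[0,0,0],255]]}}

```text
time_s: 64.22
tcp_pos: [0.5478, -0.0168, 0.2288]
eef_rot: [-180.0, -0.1, -2.4]
contact_force: [-1.1, 1.4, 6.5]
gripper_width: 0.0256
```

```bash
python3 -c "
from h import *
go((.5468,-.0171,.28),-2.4)
"
```

```text
t 64.22 grasp [ 0.5479 -0.0167  0.0698] rot [-179.9887   -0.0603   -2.379 ] F [-1.1354  1.3847  6.483 ] w 0.025634243196390856 j [ 18.7383  19.065  -27.8671   0.0164 -43.0076  68.8708]
 shift [-0.0009  0.0004 -0.2102] rows>= 5.040385030598638 az total 0.021035691617413477
```

Call:
{"op": "carry_out", "data": {"plan": [[[0,0,-0.01],[0,0,0],255],[[0,0,-0.03],[0,0,0],255],[[0,0,-0.036],[0,0,0],255],[[0,0,-0.036],[0,0,0],255],[[0,0,-0.036],[0,0,0],255],[[0,0,-0.036],[0,0,0],255],[[0,0,-0.026],[0,0,0],255],[[0,0,0],[0,0,0],255]]}}

```text
time_s: 64.88
tcp_pos: [0.5481, -0.0171, 0.4447]
eef_rot: [-179.9, -0.5, -2.4]
contact_force: [0.4, 1.0, -3.9]
gripper_width: 0.0255
```

```bash
python3 -c "
from h import *
go((.4792,-.3725,.28),-95.8)
"
```

```text
t 64.88 grasp [ 0.5495 -0.0169  0.2857] rot [-179.909    -0.5173   -2.3634] F [ 0.3803  0.9535 -3.9141] w 0.02554311512420717 j [ 18.7289   7.0226 -12.0646   0.1075 -70.3974  68.8725]
 shift [-0.0557  0.3582  0.0046] rows>= 8.590566248592307 az total 93.43655504404518
```

Call:
{"op": "carry_out", "data": {"plan": [[[-0.0056,0.0358,0],[0,0,0],255],[[-0.0056,0.0358,0],[0,0,0],255],[[-0.0056,0.0358,0],[0,0,0],255],[[-0.0056,0.0358,0],[0,0,0],255],[[-0.0056,0.0358,0],[0,0,0],255],[[-0.0056,0.0358,0],[0,0,0],255],[[-0.0056,0.0358,0],[0,0,0],255],[[-0.0056,0.0358,0],[0,0,0],255],[[-0.0056,0.0358,0],[0,0,0],255],[[-0.0056,0.0358,0],[0,0,0],255],[[0,0,0],[0,0,7],255],[[0,0,0],[0,0,7],255]]}}

```text
time_s: 65.88
tcp_pos: [0.4752, -0.3741, 0.4362]
eef_rot: [-180.0, 0.2, -16.9]
contact_force: [-0.1, 0.8, -4.6]
gripper_width: 0.0254
```

Call:
{"op": "carry_out", "data": {"plan": [[[0,0,0],[0,0,7],255],[[0,0,0],[0,0,7],255],[[0,0,0],[0,0,7],255],[[0,0,0],[0,0,7],255],[[0,0,0],[0,0,7],255],[[0,0,0],[0,0,7],255],[[0,0,0],[0,0,7],255],[[0,0,0],[0,0,7],255],[[0,0,0],[0,0,7],255],[[0,0,0],[0,0,7],255],[[0,0,0],[0,0,7],255],[[0,0,0],[0,0,2.4],255]]}}

```text
time_s: 66.88
tcp_pos: [0.476, -0.3719, 0.4368]
eef_rot: [179.9, 0.1, -96.2]
contact_force: [0.6, -0.1, -4.2]
gripper_width: 0.0252
```

```bash
python3 -c "
from h import *
r.capture('wrist')
go((.4792,-.3725,.0318),-95.8)
"
```

```text
t 66.93 grasp [ 0.4757 -0.3717  0.2778] rot [179.8626   0.0781 -96.1684] F [-0.1791  0.3563 -4.2835] w 0.025633625008608572 j [-19.504   12.8952  -5.7655  -0.0467 -71.491   13.3506]
 shift [ 0.0008 -0.0042  0.246 ] rows>= 5.899165664349415 az total -0.36838833239272617
```

Call:
{"op": "carry_out", "data": {"plan": [[[0.0008,-0.0035,0.03],[0,0,-0.4],255],[[0,0,0.036],[0,0,0],255],[[0,0,0.036],[0,0,0],255],[[0,0,0.036],[0,0,0],255],[[0,0,0.036],[0,0,0],255],[[0,0,0.03],[0,0,0],255],[[0,0,0.02],[0,0,0],255],[[0,0,0.01],[0,0,0],255],[[0,0,0],[0,0,0],255],[[0,0,0],[0,0,0],255]]}}

```text
time_s: 67.77
tcp_pos: [0.4801, -0.3735, 0.2042]
eef_rot: [180.0, -0.0, -95.3]
contact_force: [0.5, 0.1, -3.0]
gripper_width: 0.0259
```

```bash
python3 -c "
from h import *
go((.4792,-.3725,.0318),-95.8)
"
```

```text
t 67.77 grasp [ 0.48   -0.3735  0.0452] rot [179.9535  -0.0027 -95.3437] F [ 0.4975  0.1012 -3.0426] w 0.025890955206255235 j [-19.4969  25.5539 -21.1617   0.0204 -43.3288  14.1383]
 shift [-0.0009  0.0009  0.0134] rows>= 0.3207729119710898 az total 0.45629388587289554
```

Call:
{"op": "carry_out", "data": {"plan": [[[0,0.0008,0.006],[0,0,0.4],255],[[0,0,0.004],[0,0,0],255],[[0,0,0.002],[0,0,0],255],[[0,0,0.0015],[0,0,0],255],[[0,0,0],[0,0,0],255],[[0,0,0],[0,0,0],255]]}}

```text
time_s: 68.27
tcp_pos: [0.4793, -0.3733, 0.1909]
eef_rot: [-180.0, -0.0, -95.8]
contact_force: [-1.2, -0.1, -3.7]
gripper_width: 0.0257
```

Call:
{"op": "carry_out", "data": {"plan": [[[0,0,0],[0,0,0],164],[[0,0,0],[0,0,0],164],[[0,0,0],[0,0,0],164],[[0,0,0],[0,0,0],164],[[0,0,0],[0,0,0],164],[[0,0,-0.015],[0,0,0],164],[[0,0,-0.03],[0,0,0],164],[[0,0,-0.036],[0,0,0],164],[[0,0,-0.036],[0,0,0],0],[[0,0,-0.036],[0,0,0],0],[[0,0,-0.036],[0,0,0],0],[[0,0,-0.03],[0,0,0],0]]}}

```text
time_s: 69.27
tcp_pos: [0.4789, -0.3733, 0.4128]
eef_rot: [-179.9, -0.1, -95.8]
contact_force: [0.5, -0.1, 0.8]
gripper_width: 0.0525
```

```bash
python3 -c "
from h import *
r.capture('wrist')
go((.5334,-.1627,.24),-92.6)
"
```

```text
t 69.32 grasp [ 0.4813 -0.3752  0.2602] rot [-179.4493   -0.301   -95.7354] F [ 2.6682 -1.1153  6.8316] w 0.05636010021775811 j [-19.5154  13.6258  -7.2114   0.1731 -68.5563  13.719 ]
 shift [-0.2167 -0.0304  0.0193] rows>= 5.196610047475003 az total -3.1354064484094124
```

Call:
{"op": "carry_out", "data": {"plan": [[[-0.031,-0.0043,0],[0,0,0],0],[[-0.031,-0.0043,0],[0,0,0],0],[[-0.031,-0.0043,0],[0,0,0],0],[[-0.031,-0.0043,0],[0,0,0],0],[[-0.031,-0.0043,0],[0,0,0],0],[[-0.031,-0.0043,0],[0,0,0],0],[[-0.031,-0.0043,0],[0,0,-3.1],0],[[0,0,0],[0,0,0],0],[[0,0,0],[0,0,0],0]]}}

```text
time_s: 70.07
tcp_pos: [0.5313, -0.159, 0.4096]
eef_rot: [-180.0, 0.0, -92.5]
contact_force: [0.7, 0.5, -0.9]
gripper_width: 0.0879
```

```bash
python3 -c "
from h import *
r.capture('wrist')
go((.5334,-.1627,.088),-92.6)
"
```

```text
t 70.12 grasp [ 0.5311 -0.1599  0.2505] rot [-179.9986    0.0002  -92.6244] F [ 0.8162 -0.7711 -0.3365] w 0.08759441164456282 j [  3.4777   9.0509 -14.2623  -0.     -66.6854  -6.1021]
 shift [ 0.0027 -0.0024  0.1625] rows>= 3.8967788886100205 az total -0.024406241997979805
```

Call:
{"op": "carry_out", "data": {"plan": [[[0.0025,-0.002,0.03],[0,0,0],0],[[0,0,0.036],[0,0,0],0],[[0,0,0.036],[0,0,0],0],[[0,0,0.03],[0,0,0],0],[[0,0,0.02],[0,0,0],0],[[0,0,0.01],[0,0,0],0],[[0,0,0],[0,0,0],0],[[0,0,0],[0,0,0],0]]}}

```text
time_s: 70.78
tcp_pos: [0.5331, -0.1637, 0.2479]
eef_rot: [180.0, -0.0, -92.7]
contact_force: [-0.1, -0.0, 1.2]
gripper_width: 0.0876
```

Call:
{"op": "carry_out", "data": {"plan": [[[0,0,0],[0,0,0],255],[[0,0,0],[0,0,0],255],[[0,0,0],[0,0,0],255],[[0,0,0],[0,0,0],255],[[0,0,0],[0,0,0],255],[[0,0,0],[0,0,0],255],[[0,0,0],[0,0,0],255],[[0,0,0],[0,0,0],255],[[0,0,0],[0,0,0],255],[[0,0,0],[0,0,0],255],[[0,0,0],[0,0,0],255],[[0,0,0],[0,0,0],255]], "grip_force": 28}}

```text
time_s: 71.78
tcp_pos: [0.5332, -0.163, 0.2485]
eef_rot: [-179.9, -0.0, -92.7]
contact_force: [-1.7, 1.3, 6.3]
gripper_width: 0.0377
```

```bash
python3 -c "
from h import *
go((.5422,.0368,.088),-92.4)
"
```

```text
t 71.78 grasp [ 0.5334 -0.163   0.0895] rot [-179.9172   -0.0027  -92.6726] F [-1.6737  1.3022  6.2624] w 0.03772932606613024 j [  3.1293  18.326  -25.5853   0.0154 -46.0067  -5.8125]
 shift [-0.2     0.0005  0.0014] rows>= 4.795900115886475 az total -0.2725799101937696
```

Call:
{"op": "carry_out", "data": {"plan": [[[-0.008,0,0],[0,0,0],255],[[-0.016,0,0],[0,0,0],255],[[-0.02,0,0],[0,0,0],255],[[-0.02,0,0],[0,0,0],255],[[-0.02,0,0],[0,0,0],255],[[-0.02,0,0],[0,0,0],255],[[-0.02,0,0],[0,0,0],255],[[-0.02,0,0],[0,0,0],255],[[-0.02,0,0],[0,0,0],255],[[-0.018,0,0],[0,0,0],255],[[-0.012,0,0],[0,0,0],255],[[-0.005,0,0],[0,0,0],255]]}}

```text
time_s: 72.78
tcp_pos: [0.542, 0.037, 0.2484]
eef_rot: [-180.0, -0.0, -92.6]
contact_force: [-3.2, -3.0, 8.0]
gripper_width: 0.0376
```

Call:
{"op": "carry_out", "data": {"plan": [[[-0.002,0,0],[0,0,0],255],[[-0.001,0,0],[0,0,0],255],[[0,0,0],[0,0,0],255]]}}

```text
time_s: 73.03
tcp_pos: [0.5422, 0.0375, 0.2484]
eef_rot: [180.0, -0.2, -92.6]
contact_force: [-1.2, -11.5, 7.2]
gripper_width: 0.0376
```

```bash
python3 -c "
from h import *
go((.5422,.0368,.088),-92.4)
"
```

```text
t 73.03 grasp [0.5421 0.0371 0.0894] rot [179.9721  -0.1623 -92.639 ] F [ -1.2054 -11.5153   7.2187] w 0.03758871595253568 j [ 24.6751  17.2198 -27.3761   0.1842 -45.5035 -27.4434]
 shift [ 0.0002 -0.0002  0.0014] rows>= 0.034523429492428974 az total -0.23897726958324483
```

Home against the stop. Release, rise, move clear and check.

Call:
{"op": "carry_out", "data": {"plan": [[[0,0,0],[0,0,0],0],[[0,0,0],[0,0,0],0],[[0,0,0],[0,0,0],0],[[0,0,0],[0,0,0],0],[[0,0,-0.03],[0,0,0],0],[[0,0,-0.036],[0,0,0],0],[[0,0,-0.036],[0,0,0],0],[[0,0,-0.036],[0,0,0],0],[[0,0,-0.036],[0,0,0],0],[[0,0,-0.036],[0,0,0],0],[[0,0,-0.036],[0,0,0],0],[[0,0,-0.036],[0,0,0],0]]}}

```text
time_s: 74.03
tcp_pos: [0.5416, 0.0386, 0.5315]
eef_rot: [180.0, 0.0, -92.7]
contact_force: [1.6, 1.1, -0.3]
gripper_width: 0.0878
```

Call:
{"op": "carry_out", "data": {"plan": [[[0.02,0.03,0],[0,0,0],0],[[0.02,0.03,0],[0,0,0],0],[[0.02,0.03,0],[0,0,0],0],[[0.02,0.01,0],[0,0,0],0],[[0.02,0,0],[0,0,0],0],[[0.02,0,0],[0,0,0],0],[[0.02,0,0],[0,0,0],0],[[0.01,0,0],[0,0,0],0],[[0,0,0],[0,0,0],0],[[0,0,0],[0,0,0],0]]}}

```text
time_s: 74.87
tcp_pos: [0.4353, -0.1066, 0.5294]
eef_rot: [180.0, 0.0, -92.8]
contact_force: [-0.8, 0.3, -0.3]
gripper_width: 0.0876
```

```bash
python3 -c "
from h import *
r.capture('wrist'); s=snap('scene','s9'); d=snap('side','d9')
o=np.zeros((560,800,3),np.uint8); o[:420,:560]=d
w=r.capture('wrist'); 
o[:300,400:800]=cv2.resize(w,(400,300)); o[300:560,400:800]=cv2.resize(s[150:345,130:430],(400,260)); o[:420,:400]=d[:,110:510]
cv2.imwrite('pics/fin.png',o[:,:,::-1])
b=d[150:192,160:200]; m=(b.max(2)<48).astype(np.uint8)
for k in cv2.findContours(m,0,2)[0]:
  if cv2.contourArea(k)>40: print(np.array(cv2.minAreaRect(k)[0])+[160,150])
go((.5,0,.4),-92)
"
```

```text
[178.5917 169.8122]
t 75.07 grasp [ 0.4355 -0.1058  0.3705] rot [179.9908   0.0045 -92.6458] F [-0.2053 -0.403   0.0873] w 0.08741679670344128 j [ 11.6828  -5.0865 -13.594   -0.0067 -81.5002 -14.3276]
 shift [-0.1086 -0.0595 -0.0295] rows>= 2.604755555835715 az total -0.6457702264706313
```

View pics/fin.png

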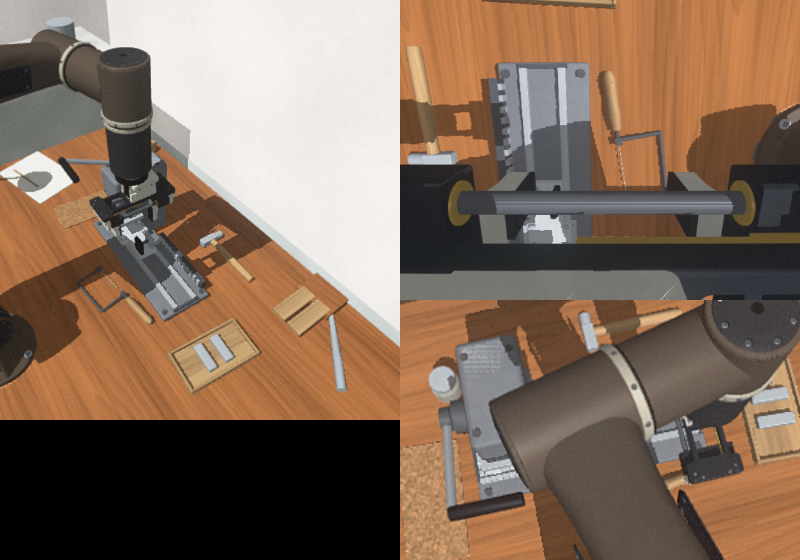

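Two bars lie flat and side by side in the tray, at (206,356) and (223,346) in the side view. The slide is home and empty, the lever is up (blob at (178.6,169.8), as at the start), and the bystanders are in place. Handing in.

```bash
python3 -c "
from plant import r
r.close_job()"
```

```text
the job is handed in; nothing more can be done
```

The job is handed in at about 75 s on the robot's clock. Both bars present (there was no third) were pressed in one stroke and now lie in the tray.

**What I did**
- I squeezed the tab and drew the slide to its outer stop. The bars went into nests 1 and 2, and the slide went home the same way.
- I pushed the lever down its arc from above with closed fingertips rather than gripping it. I then eased it back up with the fingers still on it.
- I drew the slide out again, laid the bars in the tray about 56 mm apart, and ran the empty slide home.

**Last checks**
- **Bars:** the side view shows both flat and side by side in the tray.
- **Slide:** it ended on the home stop (about 11 N, same position as at the start within 1 mm). I did not test the lock after the final release.
- **Lever:** its grip is at the same image position as at the start.
- **Bystanders:** saw, hammer and jar are where they were.

**Doubts**
- The force at the lever's end stop briefly read about 60 N, through the fingertips. That is under the 120 N wrist limit, but above the 40 N limit if it counts for the fingers.
- The second draw-out ended about 1 mm short of the first, within the latch's play.
- I did not see the marks themselves, and infer the pressing from the end-stop force.
- The triangulated grip height was 4.5 mm below the given height. The press yaw estimates ranged from −2.0° to −3.1°, and I used −2.4°.

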